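Wipe the flange of a desiccator as it turns on the bench wheel

ROBOT

A 7-joint arm with a two-finger parallel gripper is mounted at the origin on the work surface. World frame = base frame: x ahead of the robot, y to its left, z up, the work surface at z = 0. Lengths are in mm, angles in rad, forces in N, time in s.
With the tool pointing down it reaches from about 425 to 800 mm from the base axis. Payload 8.3 kg.
Tool frame: the origin (TCP) lies between the finger pads; the fingertips stand bot.tcp_to_tips ahead of it and the grasp point (between the pads) lies 11 mm behind it (bot.tcp_to_tips is the distance from the TCP to the fingertips, in mm); z points along the fingers, y is the direction in which the jaws open and shut (so a half turn about z gives the same grasp; the last joint's range is limited). The gripper opens to 85 mm and grips with 20 to 120 N. Pads are 22 mm wide; open, the fingers measure 114 mm over their backs; the gripper's body (76 mm by 85 mm) begins 54 mm behind the grasp point. The pads swing forward as they close: fully open they stand 13 mm farther back than shut.
Start: joints at [1.264, 0.383, 0.016, 1.37, -0.006, 1.388, -0.046], TCP at [150.909, -606.49, 239.279] pointing down, gripper open.
Joint ranges: [-2.95, 2.95], [-0.25, 2.06], [-1.52, 1.56], [0.18, 2.33], [-1.44, 4.58], [0.02, 2.06], [-3.01, 3.01]. Speed limits (rad/s): [2.39, 2.39, 3.01, 3.01, 3.14, 3.14, 3.14].

INTERFACE

Orientations are given as a 3x3 rotation matrix whose columns are the frame's x, y, z axes.
In Python, from bench import bot, optics, ticket gives the robot as it stands. The module is installed in compiled form; this text tells all that it offers.
- The arm moves only by the tool drive_tool, never from a script. Its arguments are lists of equal length, an entry for each row: "jaw": the opening, from 0 (shut) to 1 (fully open); "linear": the shift along the tool's x, y, z normalised to -1 to 1, where 1 is 800 mm, a list of three; "twist": the turn, a rotation vector about the tool's x, y, z normalised to -1 to 1, where 1 is 45 degrees, a list of three. A call has 1 to 20 rows; each row shifts and turns the pose as measured when the row begins, along the tool's axes as they then stand; what a row does not reach is not made up. A row lasts 1/12 s, in which the tool goes at most 41.7 mm and 7.16 degrees, less where a joint would pass 70% of its speed; a pose out of reach is approached as far as the arm can. A call with a number of a shift or a turn outside -1 to 1 is refused whole. A call with a gripper value outside its range is refused whole. The fingers move at their own pace and stop on an object; the grip force is fixed at half the most. Time passes only in rows, so rows that do not move let the fingers close. It gives the time, the measured TCP pose, the force and the opening at its end, in the units of the state.
- bot.state(): the state, without advancing time (a new reading comes with each control period).
- optics.read_camera(name): name is "side" or "top"; returns a dict with "img" (480x640x3 uint8, red, green, blue), "z_map" (480x640 float32, mm along the optical axis (not along the pixel's ray), 0 where there is no reading), "intrinsics" (3x3 intrinsics, pixels), "R" (3x3) and "t" (3): a world point X has camera coordinates R X + t. Camera axes: x right, y down, z forward; pixel columns grow to the right and rows downward; lengths in mm; the calibration is good to about 2 mm. A picture is of the moment at which its call begins.
- ticket.close_job(): hands the job in, once; it reports no verdict.
The state is a dict: "t": time; "joint_positions": joint angles; "joint_velocities": joint speeds; "tau": joint torques, N m; "position": TCP position; "ee_rot": TCP orientation; "contact_force": force on the tool from outside, world axes, zero at the start; "moment": the same for the moment, N m; "grip_width": opening from 0.0 (shut) to 1.0 (fully open).
Only numpy, scipy, OpenCV 4.12 (cv2) and the standard library are available. Lean on these libraries where they do the work, as an engineer would, in place of code of your own. Each camera call takes 0.05 s, during which the arm holds its last target.

TASK

Take the felt dauber from its porcelain stand, push the bench wheel round by its black knob until it turns at about a third of a turn per second (never more than half a turn), and leave it to coast. Wipe the greased rim of the glass desiccator as it turns past: hold the felt in one place at the outside of the rim for at least four seconds without a break, giving and following with the wobble so that the pressure stays light and steady (about 2.5 N, always between 0.5 and 5 N), and keep the felt on until the wheel has come to rest. Then stand the dauber upright back in its stand and let go; never knock the glass or touch it with anything but the dauber, and leave the other things where they are.

Things in the scene. Friction and masses are not known exactly. Their poses are not given: they have to be found in the camera images.
- dauber: felt dauber standing upright in the porcelain stand: a grey felt cylinder 44 mm in diameter and 50 mm tall (the wiping head, below) with a square wooden handle 22 x 22 mm rising from its middle to 125 mm above the bottom; 120 g. Origin: centre of the underside of the felt; z points up the handle, x and y are square to the handle's faces
- holder: the dauber's stand: a fixed round porcelain cup, 72 mm outside, 60 mm inside, 32 mm tall, its inner floor 6 mm above the bench. Origin: centre of its underside, on the bench
- stand: the fixed foot of the bench wheel (a cast-iron turntable). Origin: on the bench, on the wheel's vertical axis. The wheel's disc is 350 mm in diameter, its underside 50 mm and its top 68 mm above the bench
- turntable (a joint): angle of the wheel, rad, anticlockwise positive seen from above; it turns without end either way. At 0 the knob lies towards -x of the axis, at angle a in the direction (-cos a, -sin a). Wheel, knob and glass together: moment of inertia about 0.21 kg m2; bearing drag about 0.008 N m + 0.004 N m s/rad, so it coasts on for many seconds
- knob (a point): centre of the top of the black hand knob on the wheel, 152 mm above the bench: an upright cylinder 30 mm in diameter, from 100 mm to 152 mm above the bench, on a thinner steel pin, standing 158 mm from the wheel's axis
- desiccator: open glass desiccator base fixed on the wheel, 140 mm tall, 5 kg. Its rim, a frosted, greased flange (felt on it: friction about 0.12), is a circle 230 mm in diameter, 190 to 208 mm above the bench; the wall below is narrower. Origin: centre of its underside, in line with the flange's centre; it stands 7 mm off the wheel's axis (90 degrees clockwise from the knob, seen from above), so it wobbles
- slide_box: bystander: flat blue and white slide box, 87 x 102 x 36 mm; origin at the centre of its underside
- beaker: bystander: glass beaker, 68 mm across, 90 mm tall; origin at the centre of its underside
- petri: bystander: stack of three Petri dishes, 94 mm across, 46 mm tall; origin at the centre of its underside
- jar: bystander: glass staining jar with lid, 64 x 79 x 99 mm; origin at the centre of its underside
- reagent: bystander: brown reagent bottle, 64 mm across, 150 mm tall; origin at the centre of its underside

How it is judged (in metres and radians):
On the way, in this order (a step that is already met when the one before it is completed fails the run):
1. the wheel turns at about a quarter of a turn per second or more, with the felt off the glass ((velocity of joint turntable above 1.5 rad/s or velocity of joint turntable below -1.5 rad/s) and contact force between dauber and desiccator below 0.05 N), for 0.2 s.
2. the felt is held in one place on the rim with 0.5 to 5 N, without a break, for 4 s while the wheel turns ((velocity of joint turntable above 0.3 rad/s or velocity of joint turntable below -0.3 rad/s) and contact force between dauber and desiccator between 0.5 and 5 N and linear speed of dauber below 0.1 m/s), for 4 s.
3. the wheel has come to rest with the felt on the rim (velocity of joint turntable between -0.05 and 0.05 rad/s and contact force between dauber and desiccator above 0.3 N), for 0.2 s.
At the end, for the whole second after the job is handed in: the dauber stands upright (within 0.15 rad) on the floor of its stand, within 15 mm of its middle, released and at rest, and the wheel stands still (below 0.05 rad/s) (horizontal distance between dauber and holder below 0.015 m and height (world z) of dauber below 0.012 m and angle between dauber's own z axis and vertical below 0.15 rad and linear speed of dauber below 0.02 m/s and velocity of joint turntable between -0.05 and 0.05 rad/s); the robot touches nothing.
It fails at once if the wheel is spun faster than about half a turn per second (velocity of joint turntable above 3.3 rad/s or velocity of joint turntable below -3.3 rad/s).
It fails at once if the glass is knocked (more than 14 N) (contact force between anything else and desiccator above 14 N).
It fails at once if the robot itself touches the glass (contact force between any of the arm, the fingers and desiccator above 0.5 N).
It fails at once if a bystander is moved by more than 30 mm (distance of any of slide_box, beaker, petri, jar, reagent from where it was at the start of the episode above 0.03 m).
It also fails if it takes over 72 s, if anything falls off the work surface, if the arm or the gripper's body presses on something with over 40 N, if the wrist force passes 120 N, or if a joint passes its speed limit or range.

## Working session

There is one attempt and no reset: what is moved stays moved. The work goes in short steps, Python scripts to look and compute and a tool call to move; the robot and the scene stay as the last step left them, time stands still between calls to the robot, and variables do not carry over. Pictures are saved under pics/ and viewed, and the job is handed in when it is done.

Besides the shell and the picture viewer there is one more tool, called after "Emit:" by a JSON object that holds its "fn" and its "kwargs", one argument or row to a line. drive_tool: Moves the arm, as the interface text tells. Scaled input: -1 to 1 covers 800 mm each way for a shift and 45 degrees each way for a turn. Its arguments: {"type":"object","properties":{"jaw":{"type":"array","items":{"type":"number"}},"linear":{"type":"array","items":{"type":"array","items":{"type":"number"}}},"twist":{"type":"array","items":{"type":"array","items":{"type":"number"}}}},"required":["jaw","linear","twist"]}

```bash
mkdir -p pics; ls; python3 - <<'E'
from bench import bot, optics, ticket
import cv2,numpy as np
s=bot.state()
for k,v in s.items(): print(k,np.round(v,3).tolist())
print(bot.tcp_to_tips)
for n in("side","top"):
    d=optics.read_camera(n); cv2.imwrite(f"pics/{n}0.png",d["img"][:,:,::-1])
    R,t=d["R"],d["t"];print(n,d["intrinsics"].round(1).tolist(),(-R.T@t).round(1),R.round(3).tolist())
E
```

```text
pics
t 0.0
joint_positions [1.264, 0.384, 0.016, 1.371, -0.006, 1.388, -0.047]
joint_velocities [0.0, -0.0, -0.0, -0.0, 0.001, 0.001, 0.002]
tau [-0.0, -62.76, 0.844, -37.183, 0.016, 0.014, -0.0]
position [150.762, -606.04, 238.253]
ee_rot [[0.97, 0.241, -0.001], [0.241, -0.97, 0.002], [-0.0, -0.002, -1.0]]
contact_force [0.359, 0.255, 0.355]
moment [0.006, -0.038, -0.041]
grip_width 1.0
8.0
side [[494.3, 0.0, 318.5], [0.0, 494.3, 242.3], [0.0, 0.0, 1.0]] [ 886.8 -946.8 1050.7] [[0.939, 0.343, -0.003], [0.236, -0.652, -0.721], [-0.249, 0.676, -0.693]]
top [[510.3, 0.0, 314.4], [0.0, 510.3, 242.2], [0.0, 0.0, 1.0]] [ 315.7   -9.9 1539.6] [[-0.003, -1.0, 0.011], [-0.987, 0.001, -0.162], [0.162, -0.012, -0.987]]
```

View pics/side0.png

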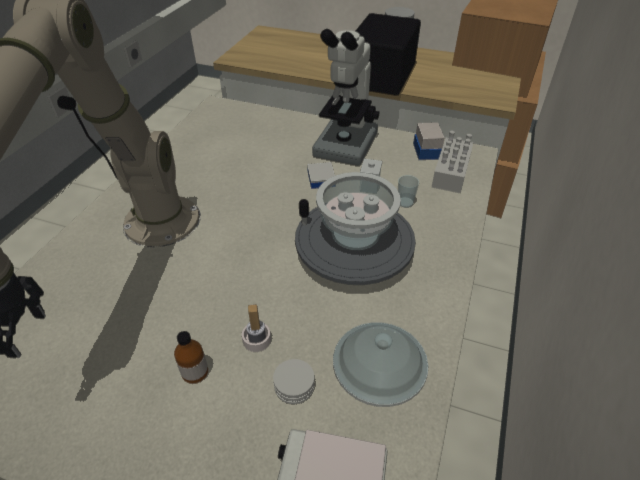

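View pics/top0.png

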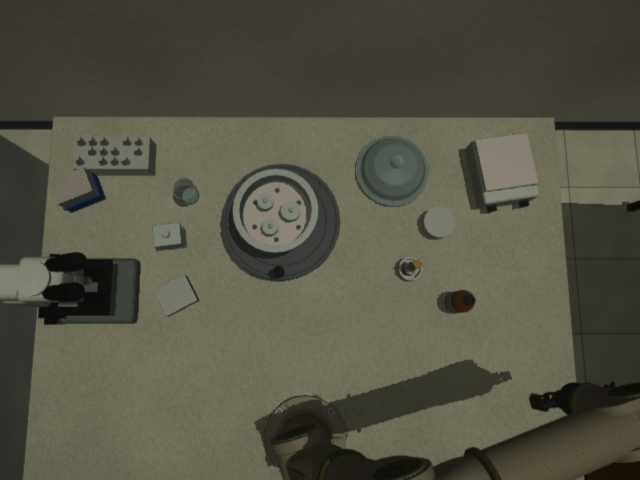

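Side: knob at about (304,208), wheel disc around (355,240), dauber (254,320), bottle (190,360), Petri dishes (294,380). Top: knob (278,271), wheel (281,222), dauber (410,268).

```bash
cat > h.py <<'E'
from bench import bot, optics, ticket
import cv2,numpy as np
def ray(d,u,v,z):
    K,R,t=d["intrinsics"],d["R"],d["t"]; c=-R.T@t
    r=R.T@np.linalg.inv(K)@np.array([u,v,1.]); return c+r*(z-c[2])/r[2]
def cloud(d):
    K,R,t=d["intrinsics"],d["R"],d["t"]; v,u=np.mgrid[:480,:640]; z=d["z_map"].astype(float)
    p=np.stack([(u-K[0,2])/K[0,0]*z,(v-K[1,2])/K[1,1]*z,z],-1); P=(p-t)@R; P[z==0]=np.nan; return P
def proj(d,X):
    p=d["R"]@np.array(X)+d["t"]; p=d["intrinsics"]@p; return p[:2]/p[2]
def circ(p):
    A=np.c_[2*p,np.ones(len(p))]; s=np.linalg.lstsq(A,(p**2).sum(1),rcond=None)[0]; return s[0],s[1],np.sqrt(s[2]+s[0]**2+s[1]**2)
E
python3 - <<'E'
from h import *
d=optics.read_camera("top"); s=optics.read_camera("side")
P=cloud(d);Q=cloud(s)
for n,u,v,z in[("knob",278,271,152),("wheel",281,222,68),("dauber",412,265,131),("bottle",463,300,150),("petri",438,222,46),("lid knob",398,161,100)]:
    print(n,ray(d,u,v,z).round(1),P[v,u].round(1))
# knob
for D,C,n,roi in((d,P,"top",(255,250,305,295)),(s,Q,"side",(290,190,320,225))):
    x0,y0,x1,y1=roi; g=D["img"].max(2); m=np.zeros_like(g,bool); m[y0:y1,x0:x1]=True
    zz=C[:,:,2]
    k=m&(zz>143)&(zz<160); p=C[k]; print(n,"knob top pts",k.sum(),p.mean(0).round(1) if k.sum() else None,p.min(0).round(1),p.max(0).round(1))
for C,n in((P,"top"),(Q,"side")):
    zz=C[:,:,2]; r=np.hypot(C[:,:,0]-620,C[:,:,1]-90)
    k=(r<200)&(zz>195)&(zz<216); p=C[k]
    c=circ(p[:,:2]); rr=np.hypot(p[:,0]-c[0],p[:,1]-c[1]); print(n,"rim",k.sum(),np.round(c,1),np.percentile(rr,[1,99]).round(1), np.median(p[:,2]).round(1))
    k=(r<220)&(zz>60)&(zz<76); p=C[k]
    import cv2
    c2=cv2.minEnclosingCircle(p[:,:2].astype(np.float32)); print("disc",c2,np.median(p[:,2]))
    for nm,lo,hi in(("handle top",120,140),("cup rim",25,37)):
        k=(np.hypot(C[:,:,0]-515,C[:,:,1]+200)<70)&(zz>lo)&(zz<hi);p=C[k]
        if k.sum(): print(nm,k.sum(),p.mean(0).round(1),cv2.minEnclosingCircle(p[:,:2].astype(np.float32)),cv2.minAreaRect(p[:,:2].astype(np.float32)))
for n,D,b in(("top",d,(360,200,500,330)),("side",s,(150,280,330,410))):
    cv2.imwrite(f"pics/{n}z.png",cv2.resize(D["img"][b[1]:b[3],b[0]:b[2],::-1],None,fx=4,fy=4,interpolation=2))
E
```

```text
knob [464.5  73.2 152. ] [464.7  73.4 149.7]
wheel [618.1  70.8  68. ] [602.3  66.6 144.8]
dauber [ 483. -298.  131.] [ 484.2 -300.1  120.7]
bottle [ 384.9 -429.9  150. ] [ 385.7 -435.1  132.9]
petri [ 622.6 -397.8   46. ] [ 622.2 -397.3   47.9]
lid knob [ 794.5 -273.4  100. ] [ 792.8 -272.5  105.3]
top knob top pts 88 [464.2  73.1 150.8] [450.8  59.7 143. ] [479.1  87.3 159.1]
side knob top pts 71 [468.   68.9 151.7] [454.2  56.3 143. ] [481.5  83.  157.1]
top rim 1735 [622.   79.1 105.4] [ 95.8 114.6] 207.1
disc ((622.5439453125, 72.47901916503906), 175.1201934814453) 67.38904196853032
side rim 1586 [624.3  74.6 105.5] [ 92.3 117.6] 208.5
disc ((622.3243408203125, 69.36963653564453), 177.56427001953125) 69.62724387591163
```

```bash
sleep 1
```

```text
(no output)
```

View pics/topz.png

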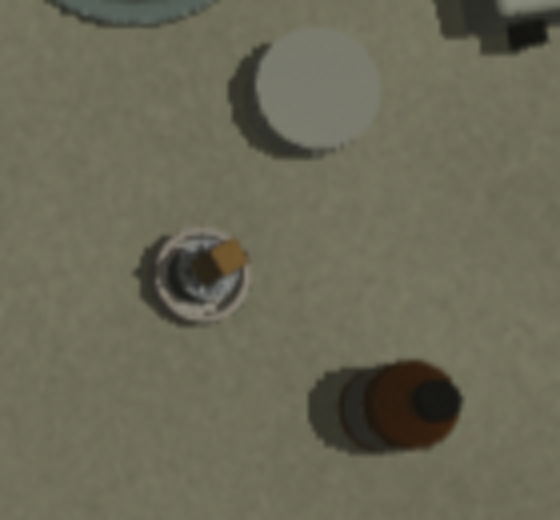

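View pics/sidez.png

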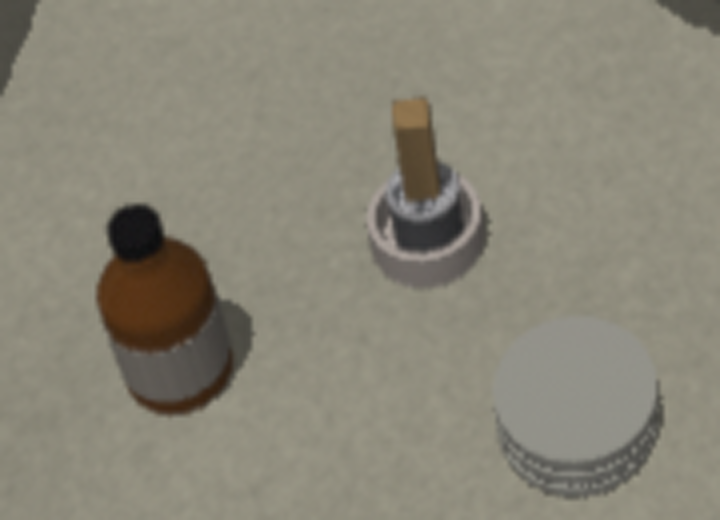

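```bash
python3 - <<'E'
from h import *
d=optics.read_camera("top"); s=optics.read_camera("side")
for n,D,b in(("top",d,(395,250,430,285)),("side",s,(235,295,275,355))):
    hsv=cv2.cvtColor(D["img"],cv2.COLOR_RGB2HSV); x0,y0,x1,y1=b
    sub=D["img"][y0:y1,x0:x1].astype(int)
    m=((sub[:,:,0]-sub[:,:,2])>45)
    mm=np.zeros((480,640),np.uint8); mm[y0:y1,x0:x1]=m
    v,u=np.nonzero(mm); print(n,len(u),u.min(),u.max(),v.min(),v.max())
    if n=="top":
        top=mm.astype(bool)&(D["img"][:,:,0]>np.percentile(D["img"][mm>0][:,0],45))
        v,u=np.nonzero(top); pts=np.array([ray(D,a,c,131)[:2] for a,c in zip(u,v)],np.float32); print("toppts",pts.mean(0),cv2.minAreaRect(pts))
    big=cv2.resize(D["img"][y0:y1,x0:x1,::-1],None,fx=12,fy=12,interpolation=0); cv2.imwrite(f"pics/{n}h.png",big)
for n,D,u,v,z in(("cup top",d,410.5,268.75,32),("cup side",s,256.25,335.5,32),("hand top side",s,252.7,308,131),("hand top top",d,417,264.5,131)): print(n,ray(D,u,v,z).round(1))
P=cloud(d)
for n,u,v in(("jar",167,236),("beaker",186,192),("slide",177,295),("petri",438,222),("reag",463,300),("lid",398,170)): print(n,P[v,u].round(0))
E
```

```text
top 45 413 420 260 267
toppts [ 486.59418 -312.54944] ((486.49212646484375, -312.73419189453125), (13.15391731262207, 14.218215942382812), 18.262222290039062)
side 57 248 256 305 311
cup top [ 483.6 -313.4   32. ]
cup side [ 489.6 -319.2   32. ]
hand top side [ 486.8 -311.9  131. ]
hand top top [ 484.4 -312.   131. ]
jar [571. 394. 100.]
beaker [725. 368.   8.]
slide [407. 377.  29.]
petri [ 623. -398.   46.]
reag [ 385. -433.  140.]
lid [ 777. -278.   69.]
```

```bash
python3 -c "
import cv2,numpy as np
a=cv2.imread('pics/toph.png');b=cv2.imread('pics/sideh.png')
h=max(a.shape[0],b.shape[0]);a=cv2.copyMakeBorder(a,0,max(0,600-a.shape[0]),0,0,0);b=b[:600]
b=cv2.resize(b,(300,b.shape[0]*300//b.shape[1]));b=cv2.copyMakeBorder(b,0,600-b.shape[0],0,0,0)
cv2.imwrite('pics/hh.png',np.hstack([a,b]))"
```

```text
(no output)
```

View pics/hh.png

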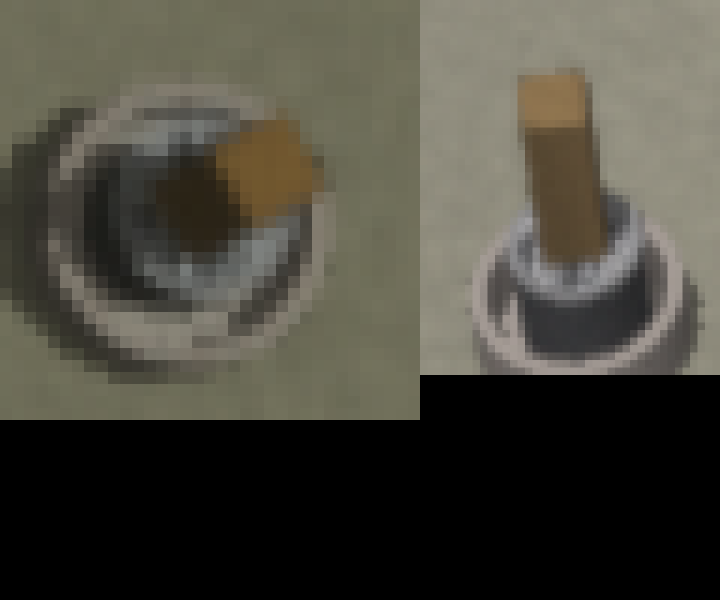

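Handle top reads (486,-312) in both views, z≈131, with its yaw about 20°. Wheel axis is at (622,71) and the knob is near angle 0. I'll head over the dauber.

```bash
cat >> h.py <<'E'
def rel(tx,ty,tz,yaw=None):
    s=bot.state(); R=np.array(s["ee_rot"]); p=np.array(s["position"])
    l=R.T@(np.array([tx,ty,tz])-p)
    # wanted: tool straight down, x axis at yaw
    y0=np.degrees(np.arctan2(R[1,0],R[0,0])); y=y0 if yaw is None else yaw
    c,sn=np.cos(np.radians(y)),np.sin(np.radians(y)); W=np.array([[c,sn,0],[sn,-c,0],[0,0,-1.]])
    from scipy.spatial.transform import Rotation as Ro
    w=np.degrees(Ro.from_matrix(R.T@W).as_rotvec())
    print("t",round(s["t"],3),"p",p.round(1),"yaw",y0.round(2),"F",np.round(s["contact_force"],2),"g",round(s["grip_width"],3)); print("lin mm",l.round(1),"units",(l/800).round(4),"rows",np.linalg.norm(l)/41.7,"twist deg",w.round(2),"units",(w/45).round(4))
E
python3 -c "
from h import *
rel(486,-312,200,21)"
```

```text
t 0.3 p [ 150.8 -606.4  238.9] yaw 13.97 F [-0.4  -0.32  0.05] g 1.003
lin mm [ 396.3 -204.7   39.1] units [ 0.4954 -0.2559  0.0489] rows 10.737747094269618 twist deg [-0.04 -0.   -7.03] units [-9.000e-04 -1.000e-04 -1.563e-01]
```

Emit:
{"fn": "drive_tool", "kwargs": {
  "jaw": [1,1,1,1,1,1,1,1,1,1,1],
  "linear": [
    [0.045,-0.0233,0],
    [0.045,-0.0233,0.004],
    [0.045,-0.0233,0.004],
    [0.045,-0.0233,0.004],
    [0.045,-0.0233,0.004],
    [0.045,-0.0233,0.004],
    [0.045,-0.0233,0.004],
    [0.045,-0.0233,0.004],
    [0.045,-0.0233,0.004],
    [0.045,-0.0233,0.004],
    [0.045,-0.0233,0.004]
  ],
  "twist": [
    [0,0,0],
    [0,0,0],
    [0,0,0],
    [0,0,0],
    [0,0,0],
    [0,0,0],
    [0,0,0],
    [0,0,0],
    [0,0,0],
    [0,0,0],
    [0,0,0]
  ]
}}

```text
t: 1.22
position: [486.2, -314.1, 204.2]
ee_rot: [[0.976, 0.218, -0.004], [0.218, -0.976, -0.006], [-0.005, 0.005, -1.0]]
contact_force: [-0.1, -0.4, -0.3]
grip_width: 1.005
```

```bash
python3 -c "
from h import *
rel(486,-312,150,21)"
```

```text
t 1.217 p [ 486.2 -314.1  204.2] yaw 12.58 F [-0.07 -0.44 -0.31] g 1.005
lin mm [ 0.6 -2.3 54.2] units [ 0.0007 -0.0029  0.0677] rows 1.300003595548712 twist deg [ 0.24  0.33 -8.42] units [ 0.0054  0.0073 -0.1871]
```

Emit:
{"fn": "drive_tool", "kwargs": {
  "jaw": [1,1,1,1],
  "linear": [
    [0.0007,-0.0029,0.02],
    [0,0,0.02],
    [0,0,0],
    [0,0,0]
  ],
  "twist": [
    [0.005,0.007,-0.1],
    [0,0,-0.087],
    [0,0,0],
    [0,0,0]
  ]
}}

```text
t: 1.55
position: [496.3, -298.2, 171.2]
ee_rot: [[0.925, 0.379, 0.005], [0.379, -0.925, 0.005], [0.006, -0.003, -1.0]]
contact_force: [-0.1, -0.4, 1.1]
grip_width: 1.004
```

```bash
python3 -c "
from h import *
rel(486,-312,90,21)
d=optics.read_camera('top'); cv2.imwrite('pics/t1.png',cv2.resize(d['img'][220:320,360:480,::-1],None,fx=4,fy=4))
d=optics.read_camera('side'); cv2.imwrite('pics/s1.png',cv2.resize(d['img'][240:370,200:320,::-1],None,fx=4,fy=4))
a=cv2.imread('pics/t1.png');b=cv2.imread('pics/s1.png');a=cv2.copyMakeBorder(a,0,120,0,0,0);print(a.shape,b.shape);cv2.imwrite('pics/ts1.png',cv2.resize(np.hstack([a[:520],b[:520]]),(800,433)))
"
```

```text
t 1.55 p [ 496.3 -298.2  171.2] yaw 22.3 F [-0.09 -0.44  1.09] g 1.004
lin mm [-15.3   9.   81.1] units [-0.0191  0.0113  0.1014] rows 1.9908164906347832 twist deg [-0.16 -0.35  1.3 ] units [-0.0035 -0.0079  0.0288]
(520, 480, 3) (520, 480, 3)
```

View pics/ts1.png

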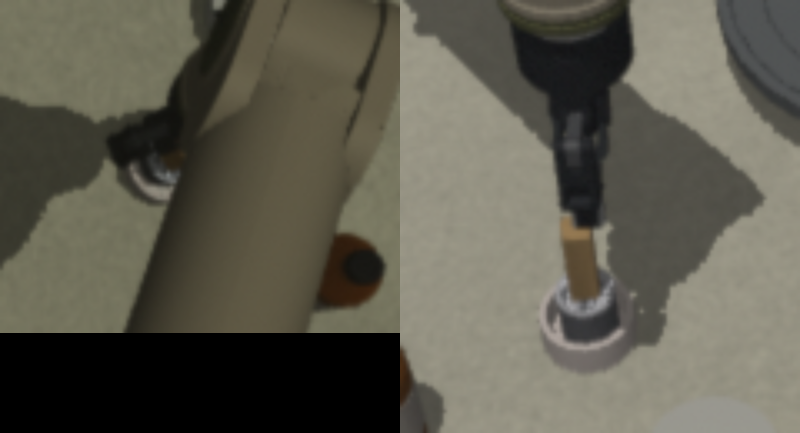

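The side view shows the gripper right of the handle, at about (580,215) against (577,225) for the handle top. The arm coasted about 18 mm after the stop. I'll correct that before descending.

Emit:
{"fn": "drive_tool", "kwargs": {
  "jaw": [1,1,1],
  "linear": [
    [-0.0191,0.0113,0.005],
    [0,0,0],
    [0,0,0]
  ],
  "twist": [
    [-0.0035,-0.008,0.02],
    [0,0,0],
    [0,0,0]
  ]
}}

```text
t: 1.9
position: [483.8, -317.2, 170.0]
ee_rot: [[0.935, 0.355, 0.002], [0.355, -0.935, -0.004], [0.001, 0.005, -1.0]]
contact_force: [0.5, 0.0, 0.7]
grip_width: 1.0
```

```bash
python3 -c "
from h import *
rel(486,-312,90,21)
"
```

```text
t 1.9 p [ 483.8 -317.2  170. ] yaw 20.78 F [0.52 0.   0.69] g 1.0
lin mm [ 3.8 -4.5 80. ] units [ 0.0048 -0.0056  0.1   ] rows 1.9229495124892522 twist deg [ 0.26 -0.04 -0.22] units [ 0.0058 -0.0009 -0.005 ]
```

Emit:
{"fn": "drive_tool", "kwargs": {
  "jaw": [1,1,1],
  "linear": [
    [0.0038,-0.0044,0.02],
    [0,0,0.01],
    [0,0,0]
  ],
  "twist": [
    [0,0,0],
    [0,0,0],
    [0,0,0]
  ]
}}

```text
t: 2.15
position: [484.1, -317.6, 147.9]
ee_rot: [[0.938, 0.346, 0.005], [0.346, -0.938, -0.008], [0.002, 0.01, -1.0]]
contact_force: [0.0, -0.9, 0.2]
grip_width: 0.997
```

```bash
python3 -c "
from h import *
rel(486,-312,90,21)
"
```

```text
t 2.15 p [ 484.1 -317.6  147.9] yaw 20.26 F [ 0.02 -0.94  0.23] g 0.997
lin mm [ 3.6 -5.2 57.9] units [ 0.0045 -0.0065  0.0723] rows 1.3961017058165741 twist deg [ 0.55 -0.1  -0.74] units [ 0.0122 -0.0023 -0.0165]
```

Emit:
{"fn": "drive_tool", "kwargs": {
  "jaw": [1,1],
  "linear": [
    [0.0045,-0.0065,0],
    [0,0,0]
  ],
  "twist": [
    [0.012,-0.002,-0.0165],
    [0,0,0]
  ]
}}

```text
t: 2.32
position: [485.2, -311.9, 148.4]
ee_rot: [[0.934, 0.358, -0.0], [0.358, -0.934, 0.001], [-0.0, -0.001, -1.0]]
contact_force: [0.9, -0.1, 0.8]
grip_width: 0.999
```

```bash
python3 -c "
from h import *
rel(486,-312,90,21)
d=optics.read_camera('side'); cv2.imwrite('pics/s2.png',cv2.resize(d['img'][240:370,200:320,::-1],None,fx=4,fy=4))
rel(486,-312,90,21)
"
```

```text
t 2.317 p [ 485.2 -311.9  148.4] yaw 20.96 F [ 0.88 -0.15  0.83] g 0.999
lin mm [ 0.7  0.4 58.4] units [0.0009 0.0005 0.0731] rows 1.4015904752468593 twist deg [-0.04  0.02 -0.04] units [-0.0009  0.0003 -0.001 ]
t 2.367 p [ 485.1 -312.8  148.6] yaw 20.89 F [-0.83 -0.83  0.75] g 1.004
lin mm [ 1.1 -0.4 58.6] units [ 0.0014 -0.0005  0.0733] rows 1.406039762974467 twist deg [ 0.03  0.02 -0.11] units [ 0.0006  0.0003 -0.0025]
```

View pics/s2.png

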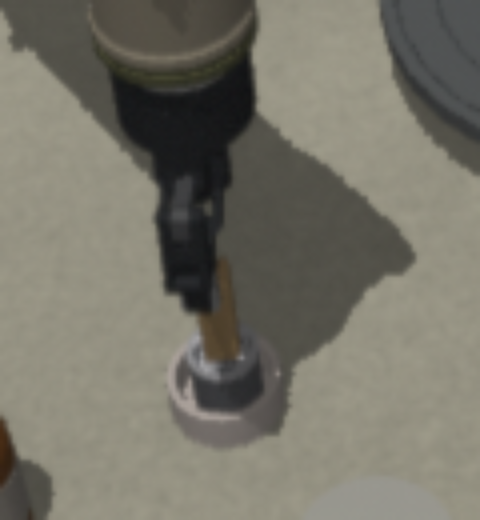

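Near finger at (195,270) passes in front of the handle at (222,310), so the jaws straddle it. I'll descend and close.

Emit:
{"fn": "drive_tool", "kwargs": {
  "jaw": [1,1,1,1,1,1],
  "linear": [
    [0.001,0,0.03],
    [0,0,0.025],
    [0,0,0.005],
    [0,0,0],
    [0,0,0],
    [0,0,0]
  ],
  "twist": [
    [0,0,0],
    [0,0,0],
    [0,0,0],
    [0,0,0],
    [0,0,0],
    [0,0,0]
  ]
}}

```text
t: 2.87
position: [488.7, -314.1, 104.6]
ee_rot: [[0.934, 0.357, 0.006], [0.357, -0.934, -0.005], [0.004, 0.006, -1.0]]
contact_force: [-0.4, -0.3, 1.0]
grip_width: 1.003
```

```bash
python3 -c "
from h import *
rel(486,-312,90,21)
"
```

```text
t 2.867 p [ 488.7 -314.1  104.6] yaw 20.9 F [-0.39 -0.35  1.  ] g 1.003
lin mm [-1.8 -3.  14.6] units [-0.0023 -0.0038  0.0182] rows 0.3597645707453134 twist deg [ 0.37 -0.23 -0.1 ] units [ 0.0081 -0.0051 -0.0022]
```

Emit:
{"fn": "drive_tool", "kwargs": {
  "jaw": [1,1,1],
  "linear": [
    [-0.0023,-0.0038,0.0182],
    [0,0,0],
    [0,0,0]
  ],
  "twist": [
    [0.008,-0.005,-0.002],
    [0,0,0],
    [0,0,0]
  ]
}}

```text
t: 3.12
position: [487.4, -312.8, 92.1]
ee_rot: [[0.934, 0.358, 0.004], [0.358, -0.934, -0.002], [0.003, 0.004, -1.0]]
contact_force: [0.6, -0.9, 0.8]
grip_width: 1.0
```

```bash
python3 -c "
from h import *
rel(486,-312,90,21)
"
```

```text
t 3.117 p [ 487.4 -312.8   92.1] yaw 20.99 F [ 0.64 -0.92  0.83] g 1.0
lin mm [-1.  -1.3  2.1] units [-0.0013 -0.0016  0.0027] rows 0.06410171913902492 twist deg [ 0.21 -0.15 -0.01] units [ 0.0046 -0.0033 -0.0003]
```

Close the jaws and watch the opening.

Emit:
{"fn": "drive_tool", "kwargs": {
  "jaw": [0,0,0,0,0,0,0,0],
  "linear": [
    [-0.001,-0.0013,0],
    [0,0,0],
    [0,0,0],
    [0,0,0],
    [0,0,0],
    [0,0,0],
    [0,0,0],
    [0,0,0]
  ],
  "twist": [
    [0,0,0],
    [0,0,0],
    [0,0,0],
    [0,0,0],
    [0,0,0],
    [0,0,0],
    [0,0,0],
    [0,0,0]
  ]
}}

```text
t: 3.78
position: [486.7, -312.4, 93.6]
ee_rot: [[0.934, 0.358, 0.005], [0.358, -0.934, -0.003], [0.004, 0.005, -1.0]]
contact_force: [0.5, -0.3, -1.5]
grip_width: 0.246
```

```bash
python3 -c "
from h import *
rel(486,-312,240,21)
"
```

```text
t 3.783 p [ 486.7 -312.4   93.6] yaw 20.98 F [ 0.47 -0.33 -1.52] g 0.246
lin mm [ 1.000e-01  1.000e-01 -1.464e+02] units [ 1.00e-04  1.00e-04 -1.83e-01] rows 3.51030647493773 twist deg [ 0.29 -0.21 -0.02] units [ 0.0065 -0.0046 -0.0004]
```

Gripped: opening 0.246 ≈ 21 mm, against a 22 mm handle. TCP is 87.5 mm above the dauber's bottom. Lifting.

Emit:
{"fn": "drive_tool", "kwargs": {
  "jaw": [0,0,0,0,0,0,0],
  "linear": [
    [0,0,-0.03],
    [0,0,-0.045],
    [0,0,-0.045],
    [0,0,-0.045],
    [0,0,-0.03],
    [0,0,-0.01],
    [0,0,0]
  ],
  "twist": [
    [0,0,0],
    [0,0,0],
    [0,0,0],
    [0,0,0],
    [0,0,0],
    [0,0,0],
    [0,0,0]
  ]
}}

```text
t: 4.37
position: [483.3, -310.4, 259.9]
ee_rot: [[0.934, 0.358, -0.003], [0.358, -0.934, 0.002], [-0.002, -0.003, -1.0]]
contact_force: [0.0, 0.1, -0.9]
grip_width: 0.253
```

```bash
python3 -c "
from h import *
rel(686,-92,261,21)
"
```

```text
t 4.367 p [ 483.3 -310.4  259.9] yaw 21.01 F [ 0.04  0.13 -0.86] g 0.253
lin mm [ 267.5 -131.2   -1.2] units [ 0.3344 -0.164  -0.0015] rows 7.145467946979422 twist deg [-0.2   0.13  0.01] units [-0.0043  0.0029  0.0001]
```

Emit:
{"fn": "drive_tool", "kwargs": {
  "jaw": [0,0,0,0,0,0,0,0,0,0],
  "linear": [
    [0.03,-0.0147,0],
    [0.044,-0.0216,0],
    [0.044,-0.0216,0],
    [0.044,-0.0216,0],
    [0.044,-0.0216,0],
    [0.044,-0.0216,0],
    [0.044,-0.0216,0],
    [0.02,-0.01,0],
    [0.01,-0.005,0],
    [0,0,0]
  ],
  "twist": [
    [0,0,0],
    [0,0,0],
    [0,0,0],
    [0,0,0],
    [0,0,0],
    [0,0,0],
    [0,0,0],
    [0,0,0],
    [0,0,0],
    [0,0,0]
  ]
}}

```text
t: 5.2
position: [680.9, -94.1, 232.8]
ee_rot: [[0.937, 0.348, -0.031], [0.348, -0.937, 0.006], [-0.027, -0.017, -0.999]]
contact_force: [0.2, 0.2, -1.5]
grip_width: 0.25
```

```bash
python3 -c "
from h import *
rel(679,-70,261,21)
for i in range(3):
  d=optics.read_camera('side');s=bot.state();print(np.round(s['position'],1),np.round(s['contact_force'],2))
cv2.imwrite('pics/s3.png',d['img'][:,:,::-1])
rel(679,-70,261,21)
"
```

```text
t 5.2 p [680.9 -94.1 232.8] yaw 20.4 F [ 0.22  0.21 -1.46] g 0.25
lin mm [  5.8 -23.7 -27.9] units [ 0.0073 -0.0296 -0.0349] rows 0.8890787595252904 twist deg [-0.97  1.56 -0.61] units [-0.0216  0.0346 -0.0136]
[680.  -95.4 232.5] [-0.66  1.03 -2.5 ]
[679.6 -97.5 233.6] [-1.33 -1.42 -1.08]
[679.6 -99.2 234.8] [-0.51 -1.3  -1.56]
t 5.35 p [679.6 -99.2 234.8] yaw 20.06 F [-0.51 -1.3  -1.56] g 0.25
lin mm [  8.7 -27.9 -26.1] units [ 0.0109 -0.0349 -0.0326] rows 0.9406284526854756 twist deg [-0.78  1.55 -0.95] units [-0.0172  0.0344 -0.0212]
```

View pics/s3.png

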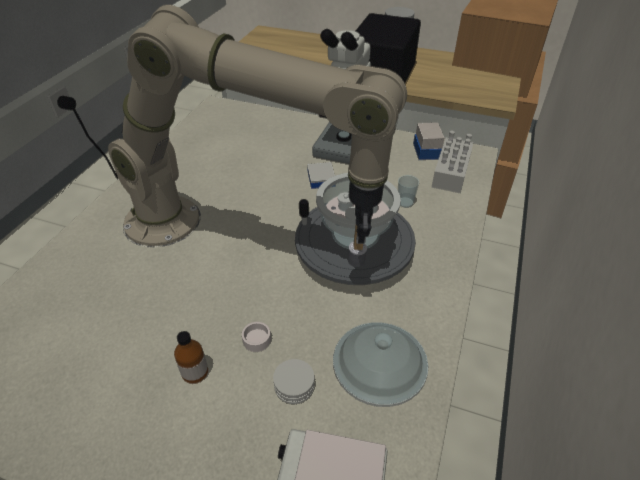

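The dauber hangs clear of the rim at about (360,240), the empty cup is at (256,337) and the knob has not moved. Z sagged 27 mm during the fast move, so I'll correct that first.

Emit:
{"fn": "drive_tool", "kwargs": {
  "jaw": [0,0,0,0],
  "linear": [
    [0.004,-0.006,-0.0326],
    [0,0,0],
    [0,0,0],
    [0,0,0]
  ],
  "twist": [
    [-0.017,0.034,-0.021],
    [0,0,0],
    [0,0,0],
    [0,0,0]
  ]
}}

```text
t: 5.68
position: [678.8, -104.0, 263.2]
ee_rot: [[0.938, 0.347, 0.002], [0.347, -0.938, -0.006], [-0.0, 0.006, -1.0]]
contact_force: [-0.6, 0.2, -1.3]
grip_width: 0.252
```

```bash
python3 -c "
from h import *
rel(679,-70,261,21)
d=optics.read_camera('side');t=optics.read_camera('top')
rel(679,-70,261,21)
for D,n,b in((d,'s',(235,315,280,360)),(t,'t',(390,250,430,290))):
  C=cloud(D);zz=C[:,:,2];k=(np.hypot(C[:,:,0]-486,C[:,:,1]+315)<48)&(zz>26)&(zz<40);p=C[k];print(n,k.sum(),np.round(circ(p[:,:2]),1),cv2.minEnclosingCircle(p[:,:2].astype(np.float32)))
"
```

```text
t 5.683 p [ 678.8 -104.   263.2] yaw 20.3 F [-0.55  0.19 -1.35] g 0.252
lin mm [ 12.  -31.8   2. ] units [ 0.015  -0.0397  0.0026] rows 0.8163414438960793 twist deg [ 0.34  0.02 -0.7 ] units [ 0.0076  0.0004 -0.0155]
t 5.783 p [ 678.6 -104.1  262.2] yaw 20.29 F [ 0.53 -0.99 -1.1 ] g 0.251
lin mm [ 12.2 -31.8   1. ] units [ 0.0153 -0.0398  0.0012] rows 0.8184860612695857 twist deg [ 0.31  0.11 -0.71] units [ 0.007   0.0025 -0.0157]
s 234 [ 485.7 -314.6   32.8] ((484.30438232421875, -315.34747314453125), 37.60565948486328)
t 133 [ 484.7 -312.5   32.9] ((484.685546875, -312.6978759765625), 36.823219299316406)
```

Emit:
{"fn": "drive_tool", "kwargs": {
  "jaw": [0,0,0,0,0],
  "linear": [
    [0.015,-0.02,0.001],
    [0,-0.015,0],
    [0,-0.003,0],
    [0,0,0],
    [0,0,0]
  ],
  "twist": [
    [0.007,0.002,-0.0155],
    [0,0,0],
    [0,0,0],
    [0,0,0],
    [0,0,0]
  ]
}}

```text
t: 6.2
position: [677.8, -71.2, 259.9]
ee_rot: [[0.934, 0.356, -0.003], [0.356, -0.934, -0.0], [-0.003, -0.001, -1.0]]
contact_force: [-1.1, -0.3, -2.0]
grip_width: 0.252
```

```bash
python3 -c "
from h import *
rel(671.7,-50.4,261,21)
"
```

```text
t 6.2 p [677.8 -71.2 259.9] yaw 20.87 F [-1.11 -0.33 -1.98] g 0.252
lin mm [  1.7 -21.6  -1. ] units [ 0.0022 -0.027  -0.0013] rows 0.5204694275910198 twist deg [-0.03  0.16 -0.13] units [-0.0007  0.0036 -0.0028]
```

Emit:
{"fn": "drive_tool", "kwargs": {
  "jaw": [0,0,0,0],
  "linear": [
    [0.002,-0.0125,-0.001],
    [0,-0.005,0],
    [0,0,0],
    [0,0,0]
  ],
  "twist": [
    [0,0.003,0],
    [0,0,0],
    [0,0,0],
    [0,0,0]
  ]
}}

```text
t: 6.53
position: [673.7, -56.9, 260.6]
ee_rot: [[0.935, 0.356, -0.001], [0.356, -0.935, -0.0], [-0.001, -0.0, -1.0]]
contact_force: [-0.1, 0.6, -1.0]
grip_width: 0.251
```

```bash
python3 -c "
from h import *
rel(671.7,-50.4,261,21)
"
```

```text
t 6.533 p [673.7 -56.9 260.6] yaw 20.84 F [-0.15  0.62 -1.04] g 0.251
lin mm [ 0.5 -6.7 -0.4] units [ 0.0006 -0.0084 -0.0005] rows 0.16205231690966063 twist deg [-0.01  0.05 -0.16] units [-0.0002  0.0011 -0.0036]
```

Emit:
{"fn": "drive_tool", "kwargs": {
  "jaw": [0,0],
  "linear": [
    [0,-0.0025,0],
    [0,-0.0025,0]
  ],
  "twist": [
    [0,0,0],
    [0,0,0]
  ]
}}

```text
t: 6.7
position: [672.2, -53.6, 260.7]
ee_rot: [[0.935, 0.355, -0.001], [0.355, -0.935, -0.001], [-0.001, 0.0, -1.0]]
contact_force: [0.5, 0.5, -0.9]
grip_width: 0.25
```

Emit:
{"fn": "drive_tool", "kwargs": {
  "jaw": [0,0],
  "linear": [
    [0,-0.0025,0],
    [0,-0.0025,0]
  ],
  "twist": [
    [0,0,0],
    [0,0,0]
  ]
}}

```text
t: 6.87
position: [670.7, -50.1, 260.6]
ee_rot: [[0.935, 0.354, -0.001], [0.354, -0.935, -0.001], [-0.001, 0.001, -1.0]]
contact_force: [-1.2, 0.1, -1.2]
grip_width: 0.247
```

Emit:
{"fn": "drive_tool", "kwargs": {
  "jaw": [0],
  "linear": [
    [0,-0.0025,0]
  ],
  "twist": [
    [0,0,0]
  ]
}}

```text
t: 6.95
position: [670.3, -49.7, 260.7]
ee_rot: [[0.936, 0.353, 0.0], [0.353, -0.936, -0.003], [-0.001, 0.003, -1.0]]
contact_force: [3.5, -6.9, -1.2]
grip_width: 0.248
```

Emit:
{"fn": "drive_tool", "kwargs": {
  "jaw": [0],
  "linear": [
    [0,-0.0025,0]
  ],
  "twist": [
    [0,0,0]
  ]
}}

```text
t: 7.03
position: [670.0, -49.8, 260.9]
ee_rot: [[0.936, 0.351, 0.002], [0.351, -0.936, -0.006], [-0.001, 0.006, -1.0]]
contact_force: [1.7, -4.1, -1.2]
grip_width: 0.25
```

Emit:
{"fn": "drive_tool", "kwargs": {
  "jaw": [0],
  "linear": [
    [0,-0.0025,0]
  ],
  "twist": [
    [0,0,0]
  ]
}}

```text
t: 7.12
position: [669.6, -49.8, 261.0]
ee_rot: [[0.937, 0.349, 0.003], [0.349, -0.937, -0.008], [-0.0, 0.008, -1.0]]
contact_force: [1.9, -4.0, -1.6]
grip_width: 0.25
```

Emit:
{"fn": "drive_tool", "kwargs": {
  "jaw": [0,0],
  "linear": [
    [0,-0.0014,0],
    [0,-0.0014,0]
  ],
  "twist": [
    [0,0,0],
    [0,0,0]
  ]
}}

```text
t: 7.28
position: [669.0, -49.9, 261.1]
ee_rot: [[0.938, 0.346, 0.004], [0.346, -0.938, -0.011], [-0.0, 0.011, -1.0]]
contact_force: [2.4, -4.9, -1.7]
grip_width: 0.247
```

Emit:
{"fn": "drive_tool", "kwargs": {
  "jaw": [0],
  "linear": [
    [0,-0.0014,0]
  ],
  "twist": [
    [0,0,0]
  ]
}}

```text
t: 7.37
position: [668.7, -49.8, 261.1]
ee_rot: [[0.939, 0.345, 0.004], [0.345, -0.939, -0.012], [-0.001, 0.012, -1.0]]
contact_force: [2.1, -4.0, -0.6]
grip_width: 0.25
```

Emit:
{"fn": "drive_tool", "kwargs": {
  "jaw": [0],
  "linear": [
    [0,-0.0014,0]
  ],
  "twist": [
    [0,0,0]
  ]
}}

```text
t: 7.45
position: [668.4, -49.9, 261.2]
ee_rot: [[0.939, 0.344, 0.004], [0.344, -0.939, -0.013], [-0.001, 0.014, -1.0]]
contact_force: [2.1, -4.4, -2.5]
grip_width: 0.25
```

Emit:
{"fn": "drive_tool", "kwargs": {
  "jaw": [0,0],
  "linear": [
    [0,0,0],
    [0,0,0]
  ],
  "twist": [
    [0,0,0],
    [0,0,0]
  ]
}}

```text
t: 7.62
position: [668.2, -50.1, 261.2]
ee_rot: [[0.939, 0.343, 0.004], [0.343, -0.939, -0.013], [-0.001, 0.014, -1.0]]
contact_force: [0.5, -3.0, -0.9]
grip_width: 0.246
```

Emit:
{"fn": "drive_tool", "kwargs": {
  "jaw": [0,0],
  "linear": [
    [0,0,0],
    [0,0,0]
  ],
  "twist": [
    [0,0,0],
    [0,0,0]
  ]
}}

```text
t: 7.78
position: [668.2, -50.0, 261.2]
ee_rot: [[0.939, 0.344, 0.004], [0.344, -0.939, -0.013], [-0.001, 0.014, -1.0]]
contact_force: [0.9, -3.9, -1.8]
grip_width: 0.248
```

Emit:
{"fn": "drive_tool", "kwargs": {
  "jaw": [0],
  "linear": [
    [0,0.0006,0]
  ],
  "twist": [
    [0,0,0]
  ]
}}

```text
t: 7.87
position: [668.3, -50.1, 261.2]
ee_rot: [[0.939, 0.344, 0.004], [0.344, -0.939, -0.013], [-0.001, 0.013, -1.0]]
contact_force: [1.6, -1.8, -0.4]
grip_width: 0.249
```

Emit:
{"fn": "drive_tool", "kwargs": {
  "jaw": [0],
  "linear": [
    [0,0.0006,0]
  ],
  "twist": [
    [0,0,0]
  ]
}}

```text
t: 7.95
position: [668.4, -50.1, 261.1]
ee_rot: [[0.939, 0.344, 0.003], [0.344, -0.939, -0.012], [-0.001, 0.013, -1.0]]
contact_force: [0.5, -1.7, -1.7]
grip_width: 0.247
```

Emit:
{"fn": "drive_tool", "kwargs": {
  "jaw": [0],
  "linear": [
    [0,0.0006,0]
  ],
  "twist": [
    [0,0,0]
  ]
}}

```text
t: 8.03
position: [668.5, -50.1, 261.1]
ee_rot: [[0.939, 0.345, 0.003], [0.345, -0.939, -0.012], [-0.001, 0.012, -1.0]]
contact_force: [0.2, -1.6, -0.9]
grip_width: 0.254
```

Emit:
{"fn": "drive_tool", "kwargs": {
  "jaw": [0],
  "linear": [
    [0,0.0006,0]
  ],
  "twist": [
    [0,0,0]
  ]
}}

```text
t: 8.12
position: [668.6, -50.1, 261.1]
ee_rot: [[0.938, 0.345, 0.003], [0.345, -0.938, -0.011], [-0.001, 0.012, -1.0]]
contact_force: [0.2, -1.3, -1.9]
grip_width: 0.25
```

Emit:
{"fn": "drive_tool", "kwargs": {
  "jaw": [0],
  "linear": [
    [0,0.0006,0]
  ],
  "twist": [
    [0,0,0]
  ]
}}

```text
t: 8.2
position: [668.8, -50.1, 261.1]
ee_rot: [[0.938, 0.346, 0.003], [0.346, -0.938, -0.011], [-0.001, 0.011, -1.0]]
contact_force: [0.5, -1.2, -1.1]
grip_width: 0.247
```

Emit:
{"fn": "drive_tool", "kwargs": {
  "jaw": [0],
  "linear": [
    [0,0.0012,0]
  ],
  "twist": [
    [0,0,0]
  ]
}}

```text
t: 8.28
position: [669.0, -50.3, 261.1]
ee_rot: [[0.938, 0.347, 0.003], [0.347, -0.938, -0.01], [-0.001, 0.01, -1.0]]
contact_force: [0.4, -0.6, -0.7]
grip_width: 0.25
```

Emit:
{"fn": "drive_tool", "kwargs": {
  "jaw": [0],
  "linear": [
    [0,0.0012,0]
  ],
  "twist": [
    [0,0,0]
  ]
}}

```text
t: 8.37
position: [669.3, -50.4, 261.0]
ee_rot: [[0.938, 0.347, 0.002], [0.347, -0.938, -0.009], [-0.001, 0.009, -1.0]]
contact_force: [-0.6, 0.8, -1.0]
grip_width: 0.249
```

Emit:
{"fn": "drive_tool", "kwargs": {
  "jaw": [0],
  "linear": [
    [0,0.0012,0]
  ],
  "twist": [
    [0,0,0]
  ]
}}

```text
t: 8.45
position: [669.6, -50.7, 261.0]
ee_rot: [[0.937, 0.348, 0.002], [0.348, -0.937, -0.008], [-0.001, 0.008, -1.0]]
contact_force: [0.2, 0.2, -1.6]
grip_width: 0.249
```

Static contact came at TCP (670.3,-49.7), about 130 mm from the axis along the normal. That matches the predicted 137 − 6.6 mm. The hold force was roughly 2–4 N. Now I back off, rise, and go round to the knob.

Emit:
{"fn": "drive_tool", "kwargs": {
  "jaw": [0,0,0,0,0,0],
  "linear": [
    [0,0.015,0],
    [0,0.03,-0.01],
    [0,0.03,-0.02],
    [0,0.01,-0.02],
    [0,0,0],
    [0,0,0]
  ],
  "twist": [
    [-0.007,0,0],
    [0,0,0],
    [0,0,0],
    [0,0,0],
    [0,0,0],
    [0,0,0]
  ]
}}

```text
t: 8.95
position: [694.2, -117.4, 301.1]
ee_rot: [[0.936, 0.351, 0.001], [0.351, -0.936, -0.013], [-0.003, 0.013, -1.0]]
contact_force: [0.5, 0.6, -2.1]
grip_width: 0.248
```

```bash
python3 -c "
from h import *
rel(480,-110,310,21)
"
```

```text
t 8.95 p [ 694.2 -117.4  301.1] yaw 20.56 F [ 0.46  0.56 -2.09] g 0.248
lin mm [-198.   -82.    -9.3] units [-0.2475 -0.1025 -0.0116] rows 5.144376295395009 twist deg [ 0.73  0.2  -0.44] units [ 0.0163  0.0044 -0.0098]
```

Emit:
{"fn": "drive_tool", "kwargs": {
  "jaw": [0,0,0,0,0,0,0,0],
  "linear": [
    [-0.03,-0.0125,-0.002],
    [-0.04,-0.0166,-0.004],
    [-0.04,-0.0166,-0.004],
    [-0.04,-0.0166,-0.002],
    [-0.04,-0.0166,0],
    [-0.03,-0.0125,0],
    [-0.01,-0.004,0],
    [0,0,0]
  ],
  "twist": [
    [0.016,0.004,-0.01],
    [0,0,0],
    [0,0,0],
    [0,0,0],
    [0,0,0],
    [0,0,0],
    [0,0,0],
    [0,0,0]
  ]
}}

```text
t: 9.62
position: [482.7, -106.0, 297.4]
ee_rot: [[0.932, 0.363, -0.014], [0.363, -0.932, 0.004], [-0.011, -0.009, -1.0]]
contact_force: [0.6, 0.6, -0.5]
grip_width: 0.248
```

```bash
python3 -c "
from h import *
rel(450,120,310,21)
"
```

```text
t 9.617 p [ 482.7 -106.   297.4] yaw 21.32 F [ 0.57  0.59 -0.46] g 0.248
lin mm [  51.5 -222.5  -11.2] units [ 0.0644 -0.2781 -0.014 ] rows 5.483569880053261 twist deg [-0.49  0.64  0.31] units [-0.0109  0.0142  0.007 ]
```

Emit:
{"fn": "drive_tool", "kwargs": {
  "jaw": [0,0,0,0,0,0,0,0,0],
  "linear": [
    [0,-0.03,-0.005],
    [0,-0.04,-0.005],
    [0.005,-0.04,-0.004],
    [0.011,-0.04,0],
    [0.012,-0.04,0],
    [0.012,-0.04,0],
    [0.012,-0.03,0],
    [0.008,-0.01,0],
    [0,0,0]
  ],
  "twist": [
    [-0.01,0.014,0.007],
    [0,0,0],
    [0,0,0],
    [0,0,0],
    [0,0,0],
    [0,0,0],
    [0,0,0],
    [0,0,0],
    [0,0,0]
  ]
}}

```text
t: 10.37
position: [446.8, 126.4, 303.3]
ee_rot: [[0.933, 0.361, -0.002], [0.361, -0.933, 0.001], [-0.001, -0.002, -1.0]]
contact_force: [-0.4, 0.2, -1.6]
grip_width: 0.252
```

```bash
python3 -c "
from h import *
rel(458,120,197,21)
print(np.round(bot.state()['joint_positions'],2))
"
```

```text
t 10.367 p [446.8 126.4 303.3] yaw 21.13 F [-0.38  0.24 -1.61] g 0.252
lin mm [  8.3  10.2 106.2] units [0.0103 0.0127 0.1328] rows 2.566748937802712 twist deg [-0.1   0.08  0.13] units [-0.0023  0.0018  0.003 ]
[ 0.24  0.04 -0.6   1.65  0.02  1.46 -1.56]
```

Emit:
{"fn": "drive_tool", "kwargs": {
  "jaw": [0,0,0,0,0,0],
  "linear": [
    [0.01,0.006,0.03],
    [0,0,0.04],
    [0,0,0.04],
    [0,0,0.02],
    [0,0,0.003],
    [0,0,0]
  ],
  "twist": [
    [0,0,0],
    [0,0,0],
    [0,0,0],
    [0,0,0],
    [0,0,0],
    [0,0,0]
  ]
}}

```text
t: 10.87
position: [456.9, 126.2, 191.2]
ee_rot: [[0.931, 0.366, -0.001], [0.366, -0.931, 0.003], [-0.0, -0.003, -1.0]]
contact_force: [0.4, 0.6, 0.5]
grip_width: 0.248
```

```bash
cat >>h.py <<'E'
AX=np.array([622.4,71.])
def pol(rad=163):
    s=bot.state(); p=np.array(s["position"])[:2]-AX; return np.hypot(*p),np.arctan2(-p[1],-p[0])
def knob(show=False):
    t=bot.state()["t"]
    for n in("top","side"):
        d=optics.read_camera(n); C=cloud(d); zz=C[:,:,2]; r=np.hypot(C[:,:,0]-AX[0],C[:,:,1]-AX[1])
        k=(r>138)&(r<178)&(zz>110)&(zz<160)&(d["img"].max(2)<60)
        p=C[k]; 
        if k.sum()>20: m=np.median(p,0); print(n,"t",round(t,3),k.sum(),m.round(0),"ang",round(np.arctan2(-(m[1]-AX[1]),-(m[0]-AX[0])),3),"spread",p[:,:2].std(0).round(0))
        else: print(n,k.sum())
        t+=.05
E
python3 -c "
from h import *
rel(460,115,197,21);print(pol())
knob()
rel(460,115,197,21);print(pol())
d=optics.read_camera('side'); cv2.imwrite('pics/s4.png',cv2.resize(d['img'][130:290,230:430,::-1],None,fx=4,fy=4)[:600])
"
```

```text
t 10.867 p [456.9 126.2 191.2] yaw 21.46 F [0.4  0.61 0.48] g 0.248
lin mm [-1.2 11.5 -5.8] units [-0.0015  0.0144 -0.0073] rows 0.3110722545005946 twist deg [-0.17  0.    0.46] units [-0.0038  0.      0.0102]
(np.float64(174.43962308566137), np.float64(-0.32187790719371134))
top t 10.867 98 [464.  73. 150.] ang -0.015 spread [8. 7.]
side t 10.917 243 [470.  72. 138.] ang -0.009 spread [ 8. 23.]
t 10.967 p [457.7 126.4 192.7] yaw 21.45 F [-0.17 -0.07 -1.11] g 0.246
lin mm [-2.1 11.5 -4.3] units [-0.0026  0.0143 -0.0054] rows 0.29790313245594885 twist deg [-0.14 -0.14  0.45] units [-0.0031 -0.003   0.0099]
(np.float64(173.74690805308768), np.float64(-0.3247771297551886))
```

View pics/s4.png

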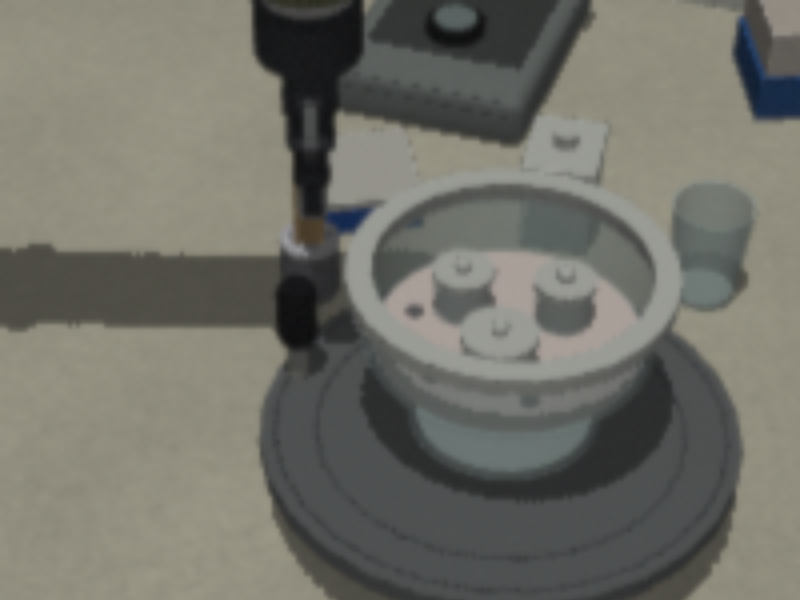

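The felt at (310,265) sits just behind the knob at (296,312), with a gap of about 18 mm. Working out the push arc.

```bash
cat >>h.py <<'E'
def arc(steps,rad=163,z=192):
    s=bot.state(); R=np.array(s["ee_rot"]); p=np.array(s["position"]); r,ph=pol(); print("t",round(s["t"],3),"r",r.round(1),"phi",ph.round(3),"p",p.round(1),"F",np.round(s["contact_force"],1))
    q=p.copy(); n=len(steps)
    for i,st in enumerate(steps):
        ph+=st/rad; rr=r+(rad-r)*min(1,(i+1)/4); g=np.array([AX[0]-rr*np.cos(ph),AX[1]-rr*np.sin(ph),p[2]+(z-p[2])*min(1,(i+1)/4)])
        print(st,(R.T@(g-q)/800).round(4).tolist()); q=g
    rel(q[0],q[1],q[2],21)
E
python3 -c "
from h import *
arc([4,6,8,8,8,10,12,14])"
```

```text
t 11.017 r 173.4 phi -0.327 p [458.2 126.7 193.4] F [-0.  -0.4 -0.2]
4 [-0.0008, 0.0061, 0.0004]
6 [-0.0022, 0.0082, 0.0004]
8 [-0.0033, 0.0102, 0.0004]
8 [-0.0027, 0.0103, 0.0004]
8 [-0.0049, 0.0087, -0.0]
10 [-0.0056, 0.0112, -0.0]
12 [-0.0058, 0.0138, -0.0001]
14 [-0.0054, 0.0166, -0.0001]
t 11.017 p [458.2 126.7 193.4] yaw 21.45 F [-0.02 -0.39 -0.19] g 0.25
lin mm [-24.6  68.1   1.2] units [-0.0307  0.0851  0.0015] rows 1.736520817867426 twist deg [-0.12 -0.22  0.45] units [-0.0027 -0.0049  0.01  ]
```

Emit:
{"fn": "drive_tool", "kwargs": {
  "jaw": [0,0,0,0,0],
  "linear": [
    [-0.0008,0.0061,0.0004],
    [-0.0022,0.0082,0.0004],
    [-0.0033,0.0102,0.0004],
    [-0.0027,0.0103,0.0004],
    [-0.0049,0.0087,0]
  ],
  "twist": [
    [-0.003,-0.005,0.01],
    [0,0,0],
    [0,0,0],
    [0,0,0],
    [0,0,0]
  ]
}}

```text
t: 11.43
position: [462.6, 93.0, 197.0]
ee_rot: [[0.932, 0.363, 0.007], [0.362, -0.932, 0.006], [0.009, -0.003, -1.0]]
contact_force: [0.0, -1.2, -1.0]
grip_width: 0.248
```

```bash
python3 -c "
from h import *
arc([11,13,15,17,19])"
```

```text
t 11.433 r 161.3 phi -0.137 p [462.6  93.  197. ] F [ 0.  -1.2 -1. ]
11 [-0.0067, 0.0119, 0.0015]
13 [-0.0068, 0.0147, 0.0014]
15 [-0.0063, 0.0176, 0.0014]
17 [-0.0051, 0.0206, 0.0014]
19 [-0.0025, 0.0236, -0.0001]
t 11.433 p [462.6  93.  197. ] yaw 21.25 F [ 0.04 -1.22 -0.98] g 0.248
lin mm [-21.9  70.7   4.5] units [-0.0274  0.0883  0.0057] rows 1.7778118989182476 twist deg [-0.17 -0.52  0.25] units [-0.0039 -0.0116  0.0057]
```

Emit:
{"fn": "drive_tool", "kwargs": {
  "jaw": [0,0,0,0,0],
  "linear": [
    [-0.0067,0.0119,0.0015],
    [-0.0068,0.0147,0.0014],
    [-0.0063,0.0176,0.0014],
    [-0.0051,0.0206,0.0014],
    [-0.0025,0.0236,0]
  ],
  "twist": [
    [-0.004,-0.012,0.006],
    [0,0,0],
    [0,0,0],
    [0,0,0],
    [0,0,0]
  ]
}}

```text
t: 11.85
position: [466.7, 16.5, 194.2]
ee_rot: [[0.933, 0.36, 0.001], [0.36, -0.933, 0.001], [0.001, -0.001, -1.0]]
contact_force: [0.7, 1.3, -1.3]
grip_width: 0.25
```

```bash
python3 -c "
from h import *
arc([21,23,25,27,28])"
```

```text
t 11.85 r 165.0 phi 0.336 p [466.7  16.5 194.2] F [ 0.7  1.3 -1.3]
21 [0.0015, 0.0265, 0.0007]
23 [0.0054, 0.0284, 0.0007]
25 [0.0103, 0.0296, 0.0007]
27 [0.016, 0.0298, 0.0007]
28 [0.021, 0.028, 0.0]
t 11.85 p [466.7  16.5 194.2] yaw 21.12 F [ 0.74  1.3  -1.32] g 0.25
lin mm [ 43.3 113.8   2.2] units [0.0541 0.1423 0.0028] rows 2.920714558283547 twist deg [-0.04 -0.08  0.12] units [-0.0008 -0.0019  0.0027]
```

Emit:
{"fn": "drive_tool", "kwargs": {
  "jaw": [0,0,0,0],
  "linear": [
    [0.0015,0.0265,0.0007],
    [0.0054,0.0284,0.0007],
    [0.0103,0.0296,0.0007],
    [0.016,0.0298,0.0007]
  ],
  "twist": [
    [0,0,0],
    [0,0,0],
    [0,0,0],
    [0,0,0]
  ]
}}

```text
t: 12.18
position: [521.1, -66.6, 192.5]
ee_rot: [[0.934, 0.358, -0.004], [0.358, -0.934, -0.002], [-0.004, 0.001, -1.0]]
contact_force: [0.5, 1.1, -1.4]
grip_width: 0.248
```

```bash
python3 -c "
from h import *
arc([28,29,30,30,30])"
```

```text
t 12.183 r 170.9 phi 0.936 p [521.1 -66.6 192.5] F [ 0.5  1.1 -1.4]
28 [0.0242, 0.0274, 0.0001]
29 [0.0292, 0.0233, 0.0]
30 [0.0336, 0.0181, 0.0]
30 [0.036, 0.0115, -0.0]
30 [0.0368, 0.0071, -0.0002]
t 12.183 p [521.1 -66.6 192.5] yaw 20.98 F [ 0.46  1.1  -1.39] g 0.248
lin mm [ 1.278e+02  7.000e+01 -1.000e-01] units [ 1.597e-01  8.750e-02 -1.000e-04] rows 3.493774055067763 twist deg [ 0.04  0.25 -0.02] units [ 0.0008  0.0056 -0.0004]
```

Emit:
{"fn": "drive_tool", "kwargs": {
  "jaw": [0,0,0,0,0,0],
  "linear": [
    [0.0242,0.0274,0],
    [0.0292,0.0233,0],
    [0.0336,0.0181,0],
    [0.034,0.0125,0],
    [0.015,0.015,-0.01],
    [0,0.015,-0.015]
  ],
  "twist": [
    [0,0,0],
    [0,0,0],
    [0,0,0],
    [0,0,0],
    [0,0,0],
    [0,0,0]
  ]
}}

```text
t: 12.68
position: [655.7, -130.0, 207.0]
ee_rot: [[0.939, 0.343, -0.016], [0.343, -0.939, -0.011], [-0.019, 0.005, -1.0]]
contact_force: [-0.8, 0.8, -1.4]
grip_width: 0.251
```

```bash
python3 -c "
from h import *
knob();knob();print(pol())
rel(675,-59,261,21)"
```

```text
top t 12.683 117 [704. -59. 148.] ang 2.132 spread [8. 8.]
side t 12.733 188 [725. -60. 143.] ang 2.238 spread [8. 7.]
top t 12.783 111 [729. -40. 148.] ang 2.338 spread [8. 7.]
side t 12.833 191 [748. -37. 141.] ang 2.429 spread [8. 7.]
(np.float64(203.48773849418168), np.float64(1.7278624482606513))
t 12.883 p [ 654.2 -130.   208.5] yaw 19.95 F [-0.65  0.4  -1.02] g 0.249
lin mm [ 42.9 -59.3 -53.6] units [ 0.0536 -0.0741 -0.067 ] rows 2.1746498353671706 twist deg [ 0.36  0.98 -1.04] units [ 0.008   0.0217 -0.0232]
```

Wheel speed is about 2.0 rad/s by both cameras, with a≈2.335 at t=12.783. Now I bring the felt to the south side of the rim, just clear of it.

Emit:
{"fn": "drive_tool", "kwargs": {
  "jaw": [0,0,0,0,0],
  "linear": [
    [0.013,-0.013,-0.02],
    [0.015,-0.02,-0.025],
    [0.012,-0.018,-0.018],
    [0.006,-0.007,-0.003],
    [0,0,0]
  ],
  "twist": [
    [0.008,0.02,-0.023],
    [0,0,0],
    [0,0,0],
    [0,0,0],
    [0,0,0]
  ]
}}

```text
t: 13.3
position: [667.2, -71.3, 259.2]
ee_rot: [[0.934, 0.358, -0.009], [0.358, -0.934, -0.001], [-0.008, -0.002, -1.0]]
contact_force: [0.2, 0.2, -0.9]
grip_width: 0.251
```

```bash
cat >>h.py <<'E'
N=np.array([.352,-.936])
def wob(a0,t0,w0,dec):
    s=bot.state(); t=s["t"]; p=np.array(s["position"])
    f=lambda t:a0+w0*(t-t0)-dec*(t-t0)**2/2
    sc=lambda t:136.4-7*np.cos(f(t)-.36)
    sm=(p[:2]-AX)@N; R=np.array(s["ee_rot"])
    print("t",round(t,3),"a",round(f(t),2),"w",round(w0-dec*(t-t0),2),"s",sm.round(2),"pred contact",sc(t).round(2),"F_n",(np.array(s["contact_force"])[:2]@N).round(2),"F",np.round(s["contact_force"],1))
    print("ff units/row(+out)",[round((sc(t+(i+1)/12)-sc(t+i/12))/800,5) for i in range(8)])
    rel(*(AX+sm*N+0),261,21)
    print("tangential",((p[:2]-AX)@np.array([.936,.352])).round(1))
E
python3 -c "
from h import *
wob(2.335,12.783,2.0,.076)
d=optics.read_camera('side');cv2.imwrite('pics/s5.png',cv2.resize(d['img'][130:290,230:430,::-1],None,fx=4,fy=4)[:600])
knob();knob()
wob(2.335,12.783,2.0,.076)"
```

```text
t 13.3 a 3.36 w 1.96 s 148.97 pred contact 143.33 F_n -0.08 F [ 0.2  0.2 -0.9]
ff units/row(+out) [np.float64(9e-05), np.float64(-0.00014), np.float64(-0.00037), np.float64(-0.00058), np.float64(-0.00078), np.float64(-0.00095), np.float64(-0.0011), np.float64(-0.00122)]
t 13.3 p [667.2 -71.3 259.2] yaw 20.99 F [ 0.2   0.16 -0.9 ] g 0.251
lin mm [ 8.2  0.1 -1.9] units [ 0.0102  0.0001 -0.0024] rows 0.20174153529846509 twist deg [-0.14  0.48 -0.01] units [-0.003   0.0107 -0.0002]
tangential -8.2
top t 13.35 112 [764. 128. 149.] ang -2.761 spread [7. 8.]
side t 13.4 151 [765. 133. 140.] ang -2.731 spread [7. 6.]
top t 13.45 115 [750. 155. 149.] ang -2.556 spread [8. 7.]
side t 13.5 149 [748. 159. 141.] ang -2.531 spread [8. 6.]
t 13.55 a 3.85 w 1.94 s 152.76 pred contact 142.99 F_n 0.14 F [-0.8 -0.4 -0.9]
ff units/row(+out) [np.float64(-0.00058), np.float64(-0.00078), np.float64(-0.00095), np.float64(-0.0011), np.float64(-0.00122), np.float64(-0.00131), np.float64(-0.00136), np.float64(-0.00138)]
t 13.55 p [666.7 -75.6 257.6] yaw 20.7 F [-0.78 -0.45 -0.88] g 0.249
lin mm [10.1  0.  -3.5] units [ 0.0127  0.     -0.0044] rows 0.25724351375116505 twist deg [-0.1   0.65 -0.3 ] units [-0.0023  0.0145 -0.0066]
tangential -10.2
```

View pics/s5.png

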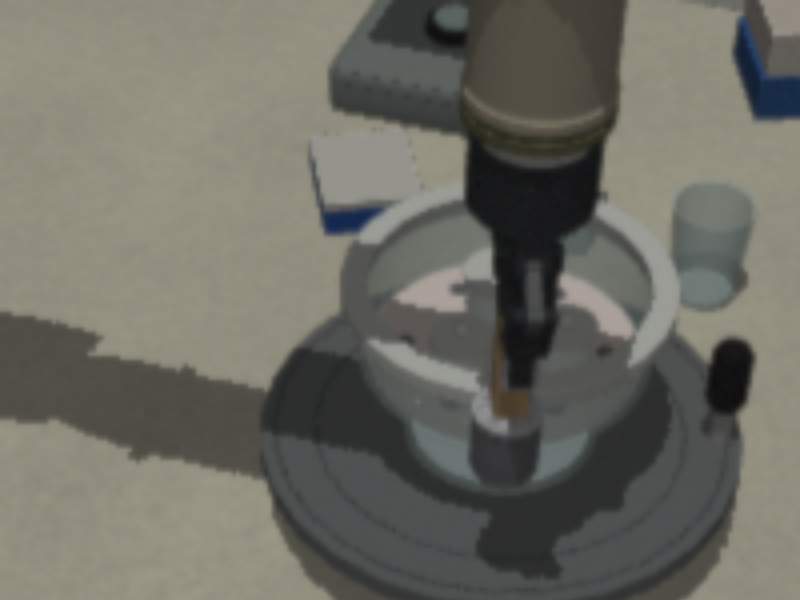

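The felt hangs just outside the rim, at about (505,440), and the knob at (730,370) is running away ahead. Refit: a=3.638 at t=13.425, ω≈2.02. Approaching.

Emit:
{"fn": "drive_tool", "kwargs": {
  "jaw": [0,0,0],
  "linear": [
    [0.01,-0.007,-0.004],
    [0.003,-0.006,0],
    [0,-0.003,0]
  ],
  "twist": [
    [-0.002,0.0145,-0.006],
    [0,0,0],
    [0,0,0]
  ]
}}

```text
t: 13.8
position: [671.6, -62.6, 258.8]
ee_rot: [[0.935, 0.354, -0.002], [0.354, -0.935, -0.001], [-0.002, 0.0, -1.0]]
contact_force: [-0.1, 0.5, -3.0]
grip_width: 0.252
```

```bash
python3 -c "
from h import *
wob(3.638,13.425,2.02,.076)"
```

```text
t 13.8 a 4.39 w 1.99 s 142.32 pred contact 140.81 F_n -0.51 F [-0.1  0.5 -3. ]
ff units/row(+out) [np.float64(-0.0012), np.float64(-0.00131), np.float64(-0.00139), np.float64(-0.00143), np.float64(-0.00143), np.float64(-0.00139), np.float64(-0.00132), np.float64(-0.00121)]
t 13.8 p [671.6 -62.6 258.8] yaw 20.71 F [-0.07  0.52 -2.95] g 0.252
lin mm [ 1.   0.  -2.2] units [ 0.0012  0.     -0.0027] rows 0.056916013569422816 twist deg [ 0.    0.12 -0.29] units [ 0.0001  0.0026 -0.0065]
tangential -1.0
```

Emit:
{"fn": "drive_tool", "kwargs": {
  "jaw": [0,0],
  "linear": [
    [0,-0.0017,-0.002],
    [0,-0.0018,0]
  ],
  "twist": [
    [0,0,0],
    [0,0,0]
  ]
}}

```text
t: 13.97
position: [670.4, -59.2, 260.1]
ee_rot: [[0.935, 0.354, -0.003], [0.354, -0.935, -0.001], [-0.003, -0.0, -1.0]]
contact_force: [1.4, -1.8, -0.9]
grip_width: 0.251
```

```bash
python3 -c "
from h import *
wob(3.638,13.425,2.02,.076)"
```

```text
t 13.967 a 4.72 w 1.98 s 138.78 pred contact 138.81 F_n 2.17 F [ 1.4 -1.8 -0.9]
ff units/row(+out) [np.float64(-0.00139), np.float64(-0.00143), np.float64(-0.00143), np.float64(-0.00139), np.float64(-0.00132), np.float64(-0.00121), np.float64(-0.00107), np.float64(-0.00091)]
t 13.967 p [670.4 -59.2 260.1] yaw 20.74 F [ 1.42 -1.78 -0.85] g 0.251
lin mm [ 0.9  0.  -0.9] units [ 0.0011  0.     -0.0012] rows 0.031294476037560616 twist deg [-0.02  0.15 -0.26] units [-0.0005  0.0033 -0.0059]
tangential -0.9
```

Contact came right at the predicted position (s=138.8), F_n≈2.2 N. Following the wobble.

Emit:
{"fn": "drive_tool", "kwargs": {
  "jaw": [0,0],
  "linear": [
    [0,-0.0016,-0.0005],
    [0,-0.0017,0]
  ],
  "twist": [
    [0,0,0],
    [0,0,0]
  ]
}}

```text
t: 14.13
position: [669.4, -57.1, 260.5]
ee_rot: [[0.935, 0.354, -0.002], [0.354, -0.935, -0.001], [-0.003, 0.0, -1.0]]
contact_force: [0.4, -1.3, -0.9]
grip_width: 0.249
```

```bash
python3 -c "
from h import *
wob(3.638,13.425,2.02,.15)"
```

```text
t 14.133 a 5.03 w 1.91 s 136.48 pred contact 136.69 F_n 1.36 F [ 0.4 -1.3 -0.9]
ff units/row(+out) [np.float64(-0.00139), np.float64(-0.00135), np.float64(-0.00129), np.float64(-0.00119), np.float64(-0.00106), np.float64(-0.00092), np.float64(-0.00075), np.float64(-0.00057)]
t 14.133 p [669.4 -57.1 260.5] yaw 20.71 F [ 0.42 -1.29 -0.88] g 0.249
lin mm [ 1.1  0.  -0.5] units [ 0.0013  0.     -0.0006] rows 0.028267269685417238 twist deg [ 0.03  0.16 -0.29] units [ 0.0006  0.0035 -0.0065]
tangential -1.1
```

Emit:
{"fn": "drive_tool", "kwargs": {
  "jaw": [0,0],
  "linear": [
    [0.0005,-0.0021,0],
    [0,-0.0019,0]
  ],
  "twist": [
    [0,0.003,-0.006],
    [0,0,0]
  ]
}}

```text
t: 14.3
position: [668.8, -54.9, 260.6]
ee_rot: [[0.934, 0.357, 0.001], [0.357, -0.934, -0.002], [-0.0, 0.002, -1.0]]
contact_force: [0.9, -1.1, -1.0]
grip_width: 0.25
```

```bash
python3 -c "
from h import *
wob(4.72,13.967,1.98,.2)"
```

```text
t 14.3 a 5.37 w 1.91 s 134.2 pred contact 134.36 F_n 1.35 F [ 0.9 -1.1 -1. ]
ff units/row(+out) [np.float64(-0.00129), np.float64(-0.00118), np.float64(-0.00105), np.float64(-0.0009), np.float64(-0.00072), np.float64(-0.00054), np.float64(-0.00035), np.float64(-0.00015)]
t 14.3 p [668.8 -54.9 260.6] yaw 20.93 F [ 0.86 -1.12 -1.02] g 0.25
lin mm [ 0.9  0.  -0.4] units [ 0.0011  0.     -0.0005] rows 0.02267085304903342 twist deg [ 0.12  0.   -0.07] units [ 0.0026  0.     -0.0016]
tangential -0.9
```

Emit:
{"fn": "drive_tool", "kwargs": {
  "jaw": [0,0],
  "linear": [
    [0.0005,-0.0021,0],
    [0,-0.0019,0]
  ],
  "twist": [
    [0.002,0,0],
    [0,0,0]
  ]
}}

```text
t: 14.47
position: [668.2, -53.0, 260.8]
ee_rot: [[0.935, 0.356, 0.001], [0.356, -0.935, -0.002], [0.0, 0.002, -1.0]]
contact_force: [1.0, -3.0, -1.2]
grip_width: 0.25
```

```bash
python3 -c "
from h import *
wob(4.72,13.967,1.98,.2)"
```

```text
t 14.467 a 5.68 w 1.88 s 132.19 pred contact 132.38 F_n 3.18 F [ 1.  -3.  -1.2]
ff units/row(+out) [np.float64(-0.00105), np.float64(-0.0009), np.float64(-0.00072), np.float64(-0.00054), np.float64(-0.00035), np.float64(-0.00015), np.float64(4e-05), np.float64(0.00023)]
t 14.467 p [668.2 -53.  260.8] yaw 20.84 F [ 1.   -3.02 -1.17] g 0.25
lin mm [ 0.8  0.  -0.2] units [ 0.001   0.     -0.0002] rows 0.019251624886760587 twist deg [ 0.13 -0.01 -0.16] units [ 0.0029 -0.0003 -0.0036]
tangential -0.8
```

Emit:
{"fn": "drive_tool", "kwargs": {
  "jaw": [0,0],
  "linear": [
    [0.0005,-0.0013,0],
    [0,-0.0012,0]
  ],
  "twist": [
    [0.003,0,-0.003],
    [0,0,0]
  ]
}}

```text
t: 14.63
position: [668.0, -51.7, 261.0]
ee_rot: [[0.934, 0.357, 0.001], [0.357, -0.934, -0.001], [0.0, 0.001, -1.0]]
contact_force: [0.9, -3.1, -1.3]
grip_width: 0.252
```

```bash
python3 -c "
from h import *
wob(4.72,13.967,1.98,.2)"
```

```text
t 14.633 a 5.99 w 1.85 s 130.85 pred contact 130.82 F_n 3.21 F [ 0.9 -3.1 -1.3]
ff units/row(+out) [np.float64(-0.00072), np.float64(-0.00054), np.float64(-0.00035), np.float64(-0.00015), np.float64(4e-05), np.float64(0.00023), np.float64(0.0004), np.float64(0.00056)]
t 14.633 p [668.  -51.7 261. ] yaw 20.93 F [ 0.9  -3.09 -1.29] g 0.252
lin mm [0.5 0.  0. ] units [0.0007 0.     0.    ] rows 0.012801079280959922 twist deg [ 0.05 -0.03 -0.07] units [ 0.0011 -0.0006 -0.0016]
tangential -0.5
```

Emit:
{"fn": "drive_tool", "kwargs": {
  "jaw": [0,0],
  "linear": [
    [0.0003,-0.0009,0],
    [0,-0.0006,0]
  ],
  "twist": [
    [0.001,0,0],
    [0,0,0]
  ]
}}

```text
t: 14.8
position: [667.8, -50.8, 261.1]
ee_rot: [[0.934, 0.357, 0.001], [0.357, -0.934, -0.0], [0.001, 0.001, -1.0]]
contact_force: [1.3, -2.5, -0.8]
grip_width: 0.25
```

```bash
python3 -c "
from h import *
wob(4.72,13.967,1.98,.2)"
```

```text
t 14.8 a 6.3 w 1.81 s 130.0 pred contact 129.81 F_n 2.75 F [ 1.3 -2.5 -0.8]
ff units/row(+out) [np.float64(-0.00035), np.float64(-0.00015), np.float64(4e-05), np.float64(0.00023), np.float64(0.0004), np.float64(0.00056), np.float64(0.00071), np.float64(0.00084)]
t 14.8 p [667.8 -50.8 261.1] yaw 20.9 F [ 1.26 -2.47 -0.75] g 0.25
lin mm [0.3 0.  0.1] units [0.0004 0.     0.0001] rows 0.0082652098959934 twist deg [ 0.03 -0.04 -0.1 ] units [ 0.0007 -0.0008 -0.0023]
tangential -0.3
```

Emit:
{"fn": "drive_tool", "kwargs": {
  "jaw": [0,0],
  "linear": [
    [0.0002,-0.0005,0],
    [0,-0.0003,0]
  ],
  "twist": [
    [0.001,0,-0.002],
    [0,0,0]
  ]
}}

```text
t: 14.97
position: [667.9, -50.5, 261.1]
ee_rot: [[0.934, 0.358, 0.001], [0.358, -0.934, -0.0], [0.001, 0.0, -1.0]]
contact_force: [1.4, -4.8, -2.0]
grip_width: 0.247
```

```bash
python3 -c "
from h import *
wob(4.72,13.967,1.98,.2)"
```

```text
t 14.967 a 6.6 w 1.78 s 129.72 pred contact 129.41 F_n 5.02 F [ 1.4 -4.8 -2. ]
ff units/row(+out) [np.float64(4e-05), np.float64(0.00023), np.float64(0.0004), np.float64(0.00056), np.float64(0.00071), np.float64(0.00084), np.float64(0.00095), np.float64(0.00103)]
t 14.967 p [667.9 -50.5 261.1] yaw 20.97 F [ 1.42 -4.82 -1.96] g 0.247
lin mm [0.2 0.  0.1] units [0.0002 0.     0.0002] rows 0.005638459063643768 twist deg [ 0.02 -0.04 -0.03] units [ 0.0004 -0.0009 -0.0007]
tangential -0.2
```

Emit:
{"fn": "drive_tool", "kwargs": {
  "jaw": [0],
  "linear": [
    [0,0.0009,0]
  ],
  "twist": [
    [0,0,0]
  ]
}}

```text
t: 15.05
position: [668.1, -50.7, 261.1]
ee_rot: [[0.934, 0.358, 0.001], [0.358, -0.934, 0.001], [0.001, -0.0, -1.0]]
contact_force: [0.9, -0.7, -1.8]
grip_width: 0.247
```

```bash
python3 -c "
from h import *
wob(4.72,13.967,1.98,.2)"
```

```text
t 15.05 a 6.75 w 1.76 s 129.96 pred contact 129.44 F_n 0.94 F [ 0.9 -0.7 -1.8]
ff units/row(+out) [np.float64(0.00023), np.float64(0.0004), np.float64(0.00056), np.float64(0.00071), np.float64(0.00084), np.float64(0.00095), np.float64(0.00103), np.float64(0.0011)]
t 15.05 p [668.1 -50.7 261.1] yaw 21.0 F [ 0.92 -0.66 -1.82] g 0.247
lin mm [0.1 0.  0.1] units [0.0001 0.     0.0002] rows 0.003800839410378326 twist deg [-0.02 -0.04 -0.  ] units [-0.0004 -0.0009 -0.    ]
tangential -0.1
```

Emit:
{"fn": "drive_tool", "kwargs": {
  "jaw": [0],
  "linear": [
    [0,0,0]
  ],
  "twist": [
    [0,0,0]
  ]
}}

```text
t: 15.13
position: [668.1, -50.7, 261.1]
ee_rot: [[0.934, 0.358, 0.001], [0.358, -0.934, 0.001], [0.001, -0.0, -1.0]]
contact_force: [2.7, -4.1, -1.3]
grip_width: 0.249
```

```bash
python3 -c "
from h import *
wob(4.72,13.967,1.98,.2)"
```

```text
t 15.133 a 6.89 w 1.75 s 130.02 pred contact 129.62 F_n 4.74 F [ 2.7 -4.1 -1.3]
ff units/row(+out) [np.float64(0.0004), np.float64(0.00056), np.float64(0.00071), np.float64(0.00084), np.float64(0.00095), np.float64(0.00103), np.float64(0.0011), np.float64(0.00114)]
t 15.133 p [668.1 -50.7 261.1] yaw 21.0 F [ 2.66 -4.06 -1.32] g 0.249
lin mm [0.1 0.  0.1] units [0.0001 0.     0.0001] rows 0.0029073996981573793 twist deg [-0.02 -0.04  0.  ] units [-0.0004 -0.0009  0.    ]
tangential -0.1
```

Emit:
{"fn": "drive_tool", "kwargs": {
  "jaw": [0],
  "linear": [
    [0,0.0009,0]
  ],
  "twist": [
    [0,0,0]
  ]
}}

```text
t: 15.22
position: [668.4, -51.2, 261.1]
ee_rot: [[0.933, 0.359, 0.001], [0.359, -0.933, 0.001], [0.001, -0.001, -1.0]]
contact_force: [1.0, -1.8, -1.4]
grip_width: 0.248
```

```bash
python3 -c "
from h import *
wob(4.72,13.967,1.98,.2)"
```

```text
t 15.217 a 7.04 w 1.73 s 130.53 pred contact 129.94 F_n 2.04 F [ 1.  -1.8 -1.4]
ff units/row(+out) [np.float64(0.00056), np.float64(0.00071), np.float64(0.00084), np.float64(0.00095), np.float64(0.00103), np.float64(0.0011), np.float64(0.00114), np.float64(0.00116)]
t 15.217 p [668.4 -51.2 261.1] yaw 21.01 F [ 0.99 -1.8  -1.44] g 0.248
lin mm [-0.  -0.   0.1] units [-0.     -0.      0.0001] rows 0.002115654311591253 twist deg [-0.03 -0.05  0.01] units [-0.0007 -0.001   0.0003]
tangential 0.0
```

Emit:
{"fn": "drive_tool", "kwargs": {
  "jaw": [0,0],
  "linear": [
    [0,0.0009,0],
    [0,0.0011,0]
  ],
  "twist": [
    [0,0,0],
    [0,0,0]
  ]
}}

```text
t: 15.38
position: [668.9, -52.2, 261.0]
ee_rot: [[0.933, 0.359, 0.0], [0.359, -0.933, 0.002], [0.001, -0.001, -1.0]]
contact_force: [1.4, -1.6, -0.9]
grip_width: 0.25
```

```bash
python3 -c "
from h import *
wob(4.72,13.967,1.98,.2)"
```

```text
t 15.383 a 7.32 w 1.7 s 131.67 pred contact 130.96 F_n 2.02 F [ 1.4 -1.6 -0.9]
ff units/row(+out) [np.float64(0.00084), np.float64(0.00095), np.float64(0.00103), np.float64(0.0011), np.float64(0.00114), np.float64(0.00116), np.float64(0.00116), np.float64(0.00114)]
t 15.383 p [668.9 -52.2 261. ] yaw 21.05 F [ 1.43 -1.63 -0.87] g 0.25
lin mm [-0.1 -0.   0. ] units [-0.0002 -0.      0.    ] rows 0.003098649617449444 twist deg [-0.08 -0.04  0.05] units [-0.0017 -0.0009  0.0011]
tangential 0.1
```

Emit:
{"fn": "drive_tool", "kwargs": {
  "jaw": [0,0],
  "linear": [
    [0,0.0012,0],
    [0,0.0013,0]
  ],
  "twist": [
    [-0.001,0,0.001],
    [0,0,0]
  ]
}}

```text
t: 15.55
position: [669.5, -53.5, 260.9]
ee_rot: [[0.933, 0.359, 0.0], [0.359, -0.933, 0.002], [0.001, -0.002, -1.0]]
contact_force: [1.0, -0.9, -1.0]
grip_width: 0.25
```

```bash
python3 -c "
from h import *
wob(4.72,13.967,1.98,.2)"
```

```text
t 15.55 a 7.6 w 1.66 s 133.1 pred contact 132.39 F_n 1.17 F [ 1.  -0.9 -1. ]
ff units/row(+out) [np.float64(0.00103), np.float64(0.0011), np.float64(0.00114), np.float64(0.00116), np.float64(0.00116), np.float64(0.00114), np.float64(0.00109), np.float64(0.00104)]
t 15.55 p [669.5 -53.5 260.9] yaw 21.05 F [ 0.96 -0.88 -1.01] g 0.25
lin mm [-0.3 -0.  -0.1] units [-0.0003 -0.     -0.0001] rows 0.006696080331409029 twist deg [-0.09 -0.03  0.05] units [-0.0019 -0.0008  0.0011]
tangential 0.3
```

Emit:
{"fn": "drive_tool", "kwargs": {
  "jaw": [0,0],
  "linear": [
    [0,0.001,0],
    [0,0.0012,0]
  ],
  "twist": [
    [-0.001,0,0.001],
    [0,0,0]
  ]
}}

```text
t: 15.72
position: [670.2, -55.0, 260.9]
ee_rot: [[0.933, 0.359, 0.0], [0.359, -0.933, 0.001], [0.001, -0.001, -1.0]]
contact_force: [1.4, -0.4, -0.4]
grip_width: 0.251
```

```bash
python3 -c "
from h import *
wob(4.72,13.967,1.98,.2)"
```

```text
t 15.717 a 7.88 w 1.63 s 134.78 pred contact 134.09 F_n 0.85 F [ 1.4 -0.4 -0.4]
ff units/row(+out) [np.float64(0.00114), np.float64(0.00116), np.float64(0.00116), np.float64(0.00114), np.float64(0.00109), np.float64(0.00104), np.float64(0.00096), np.float64(0.00088)]
t 15.717 p [670.2 -55.  260.9] yaw 21.02 F [ 1.42 -0.37 -0.36] g 0.251
lin mm [-0.4 -0.  -0.1] units [-0.0005 -0.     -0.0002] rows 0.009285312764711031 twist deg [-0.06 -0.03  0.02] units [-0.0013 -0.0007  0.0004]
tangential 0.4
```

Emit:
{"fn": "drive_tool", "kwargs": {
  "jaw": [0],
  "linear": [
    [0,0.0006,0]
  ],
  "twist": [
    [-0.001,0,0]
  ]
}}

```text
t: 15.8
position: [670.5, -55.8, 260.8]
ee_rot: [[0.934, 0.358, 0.001], [0.358, -0.934, 0.0], [0.001, 0.0, -1.0]]
contact_force: [2.0, -2.7, -1.0]
grip_width: 0.249
```

```bash
python3 -c "
from h import *
wob(4.72,13.967,1.98,.2)"
```

```text
t 15.8 a 8.01 w 1.61 s 135.61 pred contact 135.0 F_n 3.23 F [ 2.  -2.7 -1. ]
ff units/row(+out) [np.float64(0.00116), np.float64(0.00116), np.float64(0.00114), np.float64(0.00109), np.float64(0.00104), np.float64(0.00096), np.float64(0.00088), np.float64(0.00078)]
t 15.8 p [670.5 -55.8 260.8] yaw 21.0 F [ 2.02 -2.7  -1.  ] g 0.249
lin mm [-0.3 -0.  -0.2] units [-0.0004 -0.     -0.0002] rows 0.009035103250497374 twist deg [ 0.   -0.03  0.  ] units [ 0.0001 -0.0008  0.    ]
tangential 0.3
```

Emit:
{"fn": "drive_tool", "kwargs": {
  "jaw": [0,0],
  "linear": [
    [0,0.0009,0],
    [0,0.0009,0]
  ],
  "twist": [
    [0,0,0],
    [0,0,0]
  ]
}}

```text
t: 15.97
position: [671.1, -57.5, 260.9]
ee_rot: [[0.934, 0.358, 0.001], [0.358, -0.934, -0.0], [0.001, 0.0, -1.0]]
contact_force: [0.6, -2.5, -0.4]
grip_width: 0.248
```

```bash
python3 -c "
from h import *
wob(4.72,13.967,1.98,.2)"
```

```text
t 15.967 a 8.28 w 1.58 s 137.46 pred contact 136.86 F_n 2.57 F [ 0.6 -2.5 -0.4]
ff units/row(+out) [np.float64(0.00114), np.float64(0.00109), np.float64(0.00104), np.float64(0.00096), np.float64(0.00088), np.float64(0.00078), np.float64(0.00067), np.float64(0.00056)]
t 15.967 p [671.1 -57.5 260.9] yaw 20.98 F [ 0.58 -2.53 -0.43] g 0.248
lin mm [-0.3 -0.  -0.1] units [-0.0004 -0.     -0.0002] rows 0.008589826613817875 twist deg [ 0.03 -0.04 -0.02] units [ 0.0006 -0.0009 -0.0003]
tangential 0.3
```

Emit:
{"fn": "drive_tool", "kwargs": {
  "jaw": [0,0],
  "linear": [
    [0,0.0009,0],
    [0,0.0009,0]
  ],
  "twist": [
    [0,0,0],
    [0,0,0]
  ]
}}

```text
t: 16.13
position: [671.7, -59.2, 260.9]
ee_rot: [[0.934, 0.358, 0.001], [0.358, -0.934, -0.0], [0.001, 0.001, -1.0]]
contact_force: [0.9, -2.0, -1.2]
grip_width: 0.247
```

```bash
python3 -c "
from h import *
wob(4.72,13.967,1.98,.2)"
```

```text
t 16.133 a 8.54 w 1.55 s 139.2 pred contact 138.64 F_n 2.16 F [ 0.9 -2.  -1.2]
ff units/row(+out) [np.float64(0.00104), np.float64(0.00096), np.float64(0.00088), np.float64(0.00078), np.float64(0.00067), np.float64(0.00056), np.float64(0.00044), np.float64(0.00032)]
t 16.133 p [671.7 -59.2 260.9] yaw 20.97 F [ 0.93 -1.96 -1.23] g 0.247
lin mm [-0.3 -0.  -0.1] units [-0.0004 -0.     -0.0001] rows 0.00797263754523119 twist deg [ 0.04 -0.04 -0.03] units [ 0.0008 -0.001  -0.0006]
tangential 0.3
```

Emit:
{"fn": "drive_tool", "kwargs": {
  "jaw": [0,0],
  "linear": [
    [0,0.0008,0],
    [0,0.0007,0]
  ],
  "twist": [
    [0.001,-0.001,0],
    [0,0,0]
  ]
}}

```text
t: 16.3
position: [672.2, -60.7, 261.0]
ee_rot: [[0.934, 0.358, -0.0], [0.358, -0.934, -0.0], [-0.0, 0.0, -1.0]]
contact_force: [1.0, -1.9, -1.3]
grip_width: 0.252
```

```bash
python3 -c "
from h import *
wob(4.72,13.967,1.98,.2)"
```

```text
t 16.3 a 8.8 w 1.51 s 140.78 pred contact 140.24 F_n 2.16 F [ 1.  -1.9 -1.3]
ff units/row(+out) [np.float64(0.00088), np.float64(0.00078), np.float64(0.00067), np.float64(0.00056), np.float64(0.00044), np.float64(0.00032), np.float64(0.0002), np.float64(8e-05)]
t 16.3 p [672.2 -60.7 261. ] yaw 20.96 F [ 0.95 -1.95 -1.33] g 0.252
lin mm [-0.3 -0.  -0. ] units [-0.0003 -0.     -0.0001] rows 0.006761715186280005 twist deg [ 0.    0.   -0.04] units [ 0.0001  0.0001 -0.0009]
tangential 0.3
```

Emit:
{"fn": "drive_tool", "kwargs": {
  "jaw": [0,0],
  "linear": [
    [0,0.0006,0],
    [0,0.0005,0]
  ],
  "twist": [
    [0,0,0],
    [0,0,0]
  ]
}}

```text
t: 16.47
position: [672.6, -61.9, 260.9]
ee_rot: [[0.934, 0.357, -0.0], [0.357, -0.934, -0.0], [-0.0, 0.0, -1.0]]
contact_force: [1.3, -3.2, -1.3]
grip_width: 0.251
```

```bash
python3 -c "
from h import *
wob(4.72,13.967,1.98,.2)"
```

```text
t 16.467 a 9.04 w 1.48 s 142.03 pred contact 141.57 F_n 3.4 F [ 1.3 -3.2 -1.3]
ff units/row(+out) [np.float64(0.00067), np.float64(0.00056), np.float64(0.00044), np.float64(0.00032), np.float64(0.0002), np.float64(8e-05), np.float64(-3e-05), np.float64(-0.00014)]
t 16.467 p [672.6 -61.9 260.9] yaw 20.94 F [ 1.28 -3.15 -1.27] g 0.251
lin mm [-0.2 -0.  -0.1] units [-0.0003 -0.     -0.0001] rows 0.005806076936095411 twist deg [ 0.01  0.01 -0.06] units [ 0.0003  0.0002 -0.0013]
tangential 0.2
```

Emit:
{"fn": "drive_tool", "kwargs": {
  "jaw": [0,0],
  "linear": [
    [0,0.0006,0],
    [0,0.0004,0]
  ],
  "twist": [
    [0,0,-0.001],
    [0,0,0]
  ]
}}

```text
t: 16.63
position: [672.9, -62.8, 260.9]
ee_rot: [[0.934, 0.358, 0.0], [0.358, -0.934, -0.0], [-0.0, 0.0, -1.0]]
contact_force: [0.9, -2.8, -2.6]
grip_width: 0.246
```

```bash
python3 -c "
from h import *
wob(4.72,13.967,1.98,.2)"
```

```text
t 16.633 a 9.29 w 1.45 s 143.0 pred contact 142.56 F_n 2.94 F [ 0.9 -2.8 -2.6]
ff units/row(+out) [np.float64(0.00044), np.float64(0.00032), np.float64(0.0002), np.float64(8e-05), np.float64(-3e-05), np.float64(-0.00014), np.float64(-0.00025), np.float64(-0.00035)]
t 16.633 p [672.9 -62.8 260.9] yaw 20.99 F [ 0.93 -2.8  -2.6 ] g 0.246
lin mm [-0.2 -0.  -0.1] units [-0.0003 -0.     -0.0001] rows 0.0057372354911834015 twist deg [ 0.02  0.01 -0.01] units [ 0.0004  0.0002 -0.0002]
tangential 0.2
```

Emit:
{"fn": "drive_tool", "kwargs": {
  "jaw": [0,0],
  "linear": [
    [0,0.0003,0],
    [0,0.0002,0]
  ],
  "twist": [
    [0,0,0],
    [0,0,0]
  ]
}}

```text
t: 16.8
position: [673.1, -63.3, 261.0]
ee_rot: [[0.934, 0.358, 0.0], [0.358, -0.934, -0.0], [-0.0, 0.0, -1.0]]
contact_force: [0.8, -2.6, -0.4]
grip_width: 0.245
```

```bash
python3 -c "
from h import *
wob(4.72,13.967,1.98,.2)"
```

```text
t 16.8 a 9.53 w 1.41 s 143.58 pred contact 143.17 F_n 2.71 F [ 0.8 -2.6 -0.4]
ff units/row(+out) [np.float64(0.0002), np.float64(8e-05), np.float64(-3e-05), np.float64(-0.00014), np.float64(-0.00025), np.float64(-0.00035), np.float64(-0.00044), np.float64(-0.00052)]
t 16.8 p [673.1 -63.3 261. ] yaw 20.98 F [ 0.77 -2.61 -0.39] g 0.245
lin mm [-0.2 -0.  -0. ] units [-0.0003 -0.     -0.    ] rows 0.004926884842016524 twist deg [ 0.03  0.   -0.02] units [ 0.0006  0.0001 -0.0004]
tangential 0.2
```

Emit:
{"fn": "drive_tool", "kwargs": {
  "jaw": [0,0],
  "linear": [
    [0,0.0001,0],
    [0,-0.0001,0]
  ],
  "twist": [
    [0,0,0],
    [0,0,0]
  ]
}}

```text
t: 16.97
position: [673.2, -63.5, 260.9]
ee_rot: [[0.934, 0.358, 0.0], [0.358, -0.934, -0.001], [-0.0, 0.001, -1.0]]
contact_force: [0.9, -2.7, -0.9]
grip_width: 0.25
```

```bash
python3 -c "
from h import *
wob(4.72,13.967,1.98,.2)"
```

```text
t 16.967 a 9.76 w 1.38 s 143.75 pred contact 143.4 F_n 2.81 F [ 0.9 -2.7 -0.9]
ff units/row(+out) [np.float64(-3e-05), np.float64(-0.00014), np.float64(-0.00025), np.float64(-0.00035), np.float64(-0.00044), np.float64(-0.00052), np.float64(-0.00059), np.float64(-0.00065)]
t 16.967 p [673.2 -63.5 260.9] yaw 20.97 F [ 0.88 -2.67 -0.91] g 0.25
lin mm [-0.2 -0.  -0.1] units [-0.0002 -0.     -0.0001] rows 0.004480642854642262 twist deg [ 0.04  0.01 -0.03] units [ 0.0008  0.0001 -0.0006]
tangential 0.2
```

Emit:
{"fn": "drive_tool", "kwargs": {
  "jaw": [0,0],
  "linear": [
    [0,-0.0003,0],
    [0,-0.0005,0]
  ],
  "twist": [
    [0,0,0],
    [0,0,0]
  ]
}}

```text
t: 17.13
position: [673.0, -63.4, 261.0]
ee_rot: [[0.934, 0.357, 0.0], [0.357, -0.934, -0.001], [-0.0, 0.001, -1.0]]
contact_force: [2.2, -2.5, -2.1]
grip_width: 0.252
```

```bash
python3 -c "
from h import *
wob(4.72,13.967,1.98,.2)"
```

```text
t 17.133 a 9.99 w 1.35 s 143.6 pred contact 143.26 F_n 3.08 F [ 2.2 -2.5 -2.1]
ff units/row(+out) [np.float64(-0.00025), np.float64(-0.00035), np.float64(-0.00044), np.float64(-0.00052), np.float64(-0.00059), np.float64(-0.00065), np.float64(-0.00071), np.float64(-0.00075)]
t 17.133 p [673.  -63.4 261. ] yaw 20.94 F [ 2.2  -2.47 -2.12] g 0.252
lin mm [-0. -0. -0.] units [-0. -0. -0.] rows 0.0010666053464931562 twist deg [ 0.07  0.01 -0.06] units [ 0.0016  0.0002 -0.0013]
tangential 0.0
```

Emit:
{"fn": "drive_tool", "kwargs": {
  "jaw": [0,0],
  "linear": [
    [0,-0.0005,0],
    [0,-0.0007,0]
  ],
  "twist": [
    [0.001,0,-0.001],
    [0,0,0]
  ]
}}

```text
t: 17.3
position: [672.7, -63.0, 261.0]
ee_rot: [[0.934, 0.358, 0.0], [0.358, -0.934, -0.001], [-0.0, 0.001, -1.0]]
contact_force: [1.3, -3.0, -1.6]
grip_width: 0.248
```

```bash
python3 -c "
from h import *
wob(4.72,13.967,1.98,.2)"
```

```text
t 17.3 a 10.21 w 1.31 s 143.08 pred contact 142.78 F_n 3.26 F [ 1.3 -3.  -1.6]
ff units/row(+out) [np.float64(-0.00044), np.float64(-0.00052), np.float64(-0.00059), np.float64(-0.00065), np.float64(-0.00071), np.float64(-0.00075), np.float64(-0.00078), np.float64(-0.00081)]
t 17.3 p [672.7 -63.  261. ] yaw 20.96 F [ 1.3  -2.99 -1.55] g 0.248
lin mm [0.1 0.  0. ] units [0.0001 0.     0.    ] rows 0.0018429906208114555 twist deg [ 0.07  0.01 -0.04] units [ 0.0015  0.0002 -0.0009]
tangential -0.1
```

Emit:
{"fn": "drive_tool", "kwargs": {
  "jaw": [0,0],
  "linear": [
    [0,-0.0006,0],
    [0,-0.0007,0]
  ],
  "twist": [
    [0.001,0,0],
    [0,0,0]
  ]
}}

```text
t: 17.47
position: [672.3, -62.4, 261.1]
ee_rot: [[0.934, 0.357, 0.0], [0.357, -0.934, -0.001], [-0.0, 0.001, -1.0]]
contact_force: [1.7, -3.9, -1.5]
grip_width: 0.248
```

```bash
python3 -c "
from h import *
wob(4.72,13.967,1.98,.2)"
```

```text
t 17.467 a 10.42 w 1.28 s 142.4 pred contact 142.02 F_n 4.23 F [ 1.7 -3.9 -1.5]
ff units/row(+out) [np.float64(-0.00059), np.float64(-0.00065), np.float64(-0.00071), np.float64(-0.00075), np.float64(-0.00078), np.float64(-0.00081), np.float64(-0.00082), np.float64(-0.00083)]
t 17.467 p [672.3 -62.4 261.1] yaw 20.93 F [ 1.68 -3.89 -1.5 ] g 0.248
lin mm [0.2 0.  0.1] units [0.0003 0.     0.0001] rows 0.005213166494590075 twist deg [ 0.05  0.01 -0.07] units [ 0.0012  0.0002 -0.0016]
tangential -0.2
```

Emit:
{"fn": "drive_tool", "kwargs": {
  "jaw": [0,0],
  "linear": [
    [0,-0.0003,0],
    [0,-0.0006,0]
  ],
  "twist": [
    [0,0,-0.001],
    [0,0,0]
  ]
}}

```text
t: 17.63
position: [672.0, -61.5, 261.1]
ee_rot: [[0.934, 0.358, 0.0], [0.358, -0.934, -0.001], [-0.0, 0.001, -1.0]]
contact_force: [1.8, -3.8, -1.7]
grip_width: 0.249
```

```bash
python3 -c "
from h import *
wob(4.72,13.967,1.98,.2)"
```

```text
t 17.633 a 10.64 w 1.25 s 141.52 pred contact 141.02 F_n 4.16 F [ 1.8 -3.8 -1.7]
ff units/row(+out) [np.float64(-0.00071), np.float64(-0.00075), np.float64(-0.00078), np.float64(-0.00081), np.float64(-0.00082), np.float64(-0.00083), np.float64(-0.00083), np.float64(-0.00082)]
t 17.633 p [672.  -61.5 261.1] yaw 20.98 F [ 1.76 -3.78 -1.75] g 0.249
lin mm [0.2 0.  0.1] units [0.0003 0.     0.0001] rows 0.005875073565962861 twist deg [ 0.04  0.01 -0.02] units [ 0.001   0.0002 -0.0004]
tangential -0.2
```

Emit:
{"fn": "drive_tool", "kwargs": {
  "jaw": [0,0],
  "linear": [
    [0,-0.0002,0],
    [0,-0.0005,0]
  ],
  "twist": [
    [0,0,0],
    [0,0,0]
  ]
}}

```text
t: 17.8
position: [671.7, -60.6, 261.1]
ee_rot: [[0.934, 0.358, -0.0], [0.358, -0.934, -0.0], [-0.0, 0.0, -1.0]]
contact_force: [1.1, -2.8, -0.5]
grip_width: 0.247
```

```bash
python3 -c "
from h import *
wob(4.72,13.967,1.98,.2)"
```

```text
t 17.8 a 10.84 w 1.21 s 140.54 pred contact 139.85 F_n 2.98 F [ 1.1 -2.8 -0.5]
ff units/row(+out) [np.float64(-0.00078), np.float64(-0.00081), np.float64(-0.00082), np.float64(-0.00083), np.float64(-0.00083), np.float64(-0.00082), np.float64(-0.0008), np.float64(-0.00078)]
t 17.8 p [671.7 -60.6 261.1] yaw 21.0 F [ 1.08 -2.77 -0.51] g 0.247
lin mm [0.2 0.  0.1] units [0.0003 0.     0.0001] rows 0.005078049903372127 twist deg [0.02 0.01 0.  ] units [0.0004 0.0003 0.0001]
tangential -0.2
```

Emit:
{"fn": "drive_tool", "kwargs": {
  "jaw": [0,0],
  "linear": [
    [0,-0.0008,0],
    [0,-0.0009,0]
  ],
  "twist": [
    [0,0,0],
    [0,0,0]
  ]
}}

```text
t: 17.97
position: [671.2, -59.5, 261.0]
ee_rot: [[0.934, 0.358, -0.0], [0.358, -0.934, -0.001], [-0.0, 0.001, -1.0]]
contact_force: [1.5, -4.2, -1.4]
grip_width: 0.248
```

```bash
python3 -c "
from h import *
wob(4.72,13.967,1.98,.2)"
```

```text
t 17.967 a 11.04 w 1.18 s 139.34 pred contact 138.57 F_n 4.42 F [ 1.5 -4.2 -1.4]
ff units/row(+out) [np.float64(-0.00082), np.float64(-0.00083), np.float64(-0.00083), np.float64(-0.00082), np.float64(-0.0008), np.float64(-0.00078), np.float64(-0.00075), np.float64(-0.00071)]
t 17.967 p [671.2 -59.5 261. ] yaw 20.99 F [ 1.51 -4.15 -1.38] g 0.248
lin mm [0.3 0.  0. ] units [0.0003 0.     0.    ] rows 0.0064548842747177 twist deg [ 0.04  0.02 -0.01] units [ 0.0009  0.0004 -0.0002]
tangential -0.3
```

Emit:
{"fn": "drive_tool", "kwargs": {
  "jaw": [0,0],
  "linear": [
    [0,-0.0004,0],
    [0,-0.0006,0]
  ],
  "twist": [
    [0,0,0],
    [0,0,0]
  ]
}}

```text
t: 18.13
position: [670.8, -58.4, 261.0]
ee_rot: [[0.934, 0.358, -0.0], [0.358, -0.934, -0.001], [-0.0, 0.0, -1.0]]
contact_force: [1.7, -3.2, -0.7]
grip_width: 0.248
```

```bash
python3 -c "
from h import *
wob(4.72,13.967,1.98,.2)"
```

```text
t 18.133 a 11.23 w 1.15 s 138.18 pred contact 137.25 F_n 3.55 F [ 1.7 -3.2 -0.7]
ff units/row(+out) [np.float64(-0.00083), np.float64(-0.00082), np.float64(-0.0008), np.float64(-0.00078), np.float64(-0.00075), np.float64(-0.00071), np.float64(-0.00068), np.float64(-0.00063)]
t 18.133 p [670.8 -58.4 261. ] yaw 21.0 F [ 1.65 -3.17 -0.74] g 0.248
lin mm [ 0.3  0.  -0. ] units [ 0.0004  0.     -0.    ] rows 0.00698098095297467 twist deg [0.02 0.03 0.  ] units [0.0005 0.0006 0.    ]
tangential -0.3
```

Emit:
{"fn": "drive_tool", "kwargs": {
  "jaw": [0,0],
  "linear": [
    [0,-0.0005,0],
    [0,-0.0006,0]
  ],
  "twist": [
    [0,0,0],
    [0,0,0]
  ]
}}

```text
t: 18.3
position: [670.4, -57.3, 261.0]
ee_rot: [[0.933, 0.359, -0.0], [0.359, -0.933, -0.0], [-0.0, 0.0, -1.0]]
contact_force: [1.0, -3.1, -1.4]
grip_width: 0.246
```

```bash
python3 -c "
from h import *
wob(11.16,18.133,1.05,.25)"
```

```text
t 18.3 a 11.33 w 1.01 s 136.95 pred contact 136.57 F_n 3.28 F [ 1.  -3.1 -1.4]
ff units/row(+out) [np.float64(-0.00073), np.float64(-0.00071), np.float64(-0.00069), np.float64(-0.00066), np.float64(-0.00063), np.float64(-0.0006), np.float64(-0.00056), np.float64(-0.00053)]
t 18.3 p [670.4 -57.3 261. ] yaw 21.02 F [ 0.99 -3.13 -1.43] g 0.246
lin mm [ 0.2  0.  -0. ] units [ 0.0003  0.     -0.    ] rows 0.005621408861539885 twist deg [0.01 0.03 0.02] units [0.0002 0.0006 0.0004]
tangential -0.2
```

Emit:
{"fn": "drive_tool", "kwargs": {
  "jaw": [0,0],
  "linear": [
    [0,-0.0005,0],
    [0,-0.0005,0]
  ],
  "twist": [
    [0,0,0],
    [0,0,0]
  ]
}}

```text
t: 18.47
position: [670.0, -56.2, 261.0]
ee_rot: [[0.933, 0.359, -0.001], [0.359, -0.933, -0.0], [-0.001, -0.0, -1.0]]
contact_force: [1.1, -2.1, -1.3]
grip_width: 0.254
```

```bash
python3 -c "
from h import *
wob(11.16,18.133,1.05,.25)"
```

```text
t 18.467 a 11.5 w 0.97 s 135.8 pred contact 135.42 F_n 2.4 F [ 1.1 -2.1 -1.3]
ff units/row(+out) [np.float64(-0.00069), np.float64(-0.00066), np.float64(-0.00063), np.float64(-0.0006), np.float64(-0.00056), np.float64(-0.00053), np.float64(-0.00049), np.float64(-0.00045)]
t 18.467 p [670.  -56.2 261. ] yaw 21.03 F [ 1.14 -2.14 -1.33] g 0.254
lin mm [ 0.2  0.  -0. ] units [ 0.0003  0.     -0.    ] rows 0.0054382696346655275 twist deg [-0.01  0.03  0.03] units [-0.0002  0.0007  0.0007]
tangential -0.2
```

Emit:
{"fn": "drive_tool", "kwargs": {
  "jaw": [0,0],
  "linear": [
    [0,-0.0006,0],
    [0,-0.0006,0]
  ],
  "twist": [
    [0,0,0],
    [0,0,0]
  ]
}}

```text
t: 18.63
position: [669.6, -55.1, 261.0]
ee_rot: [[0.933, 0.359, -0.001], [0.359, -0.933, 0.0], [-0.001, -0.0, -1.0]]
contact_force: [1.0, -2.4, -0.6]
grip_width: 0.253
```

```bash
python3 -c "
from h import *
wob(11.16,18.133,1.05,.25)"
```

```text
t 18.633 a 11.65 w 0.92 s 134.66 pred contact 134.34 F_n 2.62 F [ 1.  -2.4 -0.6]
ff units/row(+out) [np.float64(-0.00063), np.float64(-0.0006), np.float64(-0.00056), np.float64(-0.00053), np.float64(-0.00049), np.float64(-0.00045), np.float64(-0.00042), np.float64(-0.00038)]
t 18.633 p [669.6 -55.1 261. ] yaw 21.04 F [ 1.   -2.43 -0.61] g 0.253
lin mm [ 0.2  0.  -0. ] units [ 0.0003  0.     -0.0001] rows 0.005066613934260195 twist deg [-0.01  0.03  0.04] units [-0.0003  0.0007  0.0009]
tangential -0.2
```

Emit:
{"fn": "drive_tool", "kwargs": {
  "jaw": [0,0],
  "linear": [
    [0,-0.0006,0],
    [0,-0.0006,0]
  ],
  "twist": [
    [0,0,0],
    [0,0,0]
  ]
}}

```text
t: 18.8
position: [669.2, -54.2, 261.0]
ee_rot: [[0.933, 0.359, -0.001], [0.359, -0.933, -0.0], [-0.001, -0.0, -1.0]]
contact_force: [1.6, -3.2, -1.1]
grip_width: 0.248
```

```bash
python3 -c "
from h import *
wob(11.16,18.133,1.05,.25)"
```

```text
t 18.8 a 11.8 w 0.88 s 133.63 pred contact 133.36 F_n 3.52 F [ 1.6 -3.2 -1.1]
ff units/row(+out) [np.float64(-0.00056), np.float64(-0.00053), np.float64(-0.00049), np.float64(-0.00045), np.float64(-0.00042), np.float64(-0.00038), np.float64(-0.00034), np.float64(-0.00031)]
t 18.8 p [669.2 -54.2 261. ] yaw 21.04 F [ 1.62 -3.15 -1.15] g 0.248
lin mm [ 0.2  0.  -0. ] units [ 0.0003  0.     -0.    ] rows 0.0055215785334158255 twist deg [-0.01  0.03  0.04] units [-0.0003  0.0007  0.0008]
tangential -0.2
```

Emit:
{"fn": "drive_tool", "kwargs": {
  "jaw": [0,0],
  "linear": [
    [0,-0.0004,0],
    [0,-0.0004,0]
  ],
  "twist": [
    [0,0,0],
    [0,0,0]
  ]
}}

```text
t: 18.97
position: [668.9, -53.3, 261.0]
ee_rot: [[0.933, 0.359, -0.001], [0.359, -0.933, 0.0], [-0.001, -0.0, -1.0]]
contact_force: [1.6, -2.2, -2.3]
grip_width: 0.253
```

```bash
python3 -c "
from h import *
wob(11.16,18.133,1.05,.25)"
```

```text
t 18.967 a 11.95 w 0.84 s 132.71 pred contact 132.49 F_n 2.61 F [ 1.6 -2.2 -2.3]
ff units/row(+out) [np.float64(-0.00049), np.float64(-0.00045), np.float64(-0.00042), np.float64(-0.00038), np.float64(-0.00034), np.float64(-0.00031), np.float64(-0.00027), np.float64(-0.00024)]
t 18.967 p [668.9 -53.3 261. ] yaw 21.05 F [ 1.57 -2.2  -2.33] g 0.253
lin mm [ 0.2  0.  -0. ] units [ 0.0002  0.     -0.0001] rows 0.004569371282848399 twist deg [-0.03  0.03  0.05] units [-0.0006  0.0006  0.001 ]
tangential -0.2
```

Emit:
{"fn": "drive_tool", "kwargs": {
  "jaw": [0,0],
  "linear": [
    [0,-0.0005,0],
    [0,-0.0004,0]
  ],
  "twist": [
    [0,0,0],
    [0,0,0]
  ]
}}

```text
t: 19.13
position: [668.6, -52.5, 261.0]
ee_rot: [[0.933, 0.359, -0.001], [0.359, -0.933, 0.0], [-0.001, -0.0, -1.0]]
contact_force: [1.7, -2.1, -0.6]
grip_width: 0.245
```

```bash
python3 -c "
from h import *
wob(11.16,18.133,1.05,.25)"
```

```text
t 19.133 a 12.09 w 0.8 s 131.88 pred contact 131.73 F_n 2.54 F [ 1.7 -2.1 -0.6]
ff units/row(+out) [np.float64(-0.00042), np.float64(-0.00038), np.float64(-0.00034), np.float64(-0.00031), np.float64(-0.00027), np.float64(-0.00024), np.float64(-0.00021), np.float64(-0.00018)]
t 19.133 p [668.6 -52.5 261. ] yaw 21.05 F [ 1.66 -2.09 -0.63] g 0.245
lin mm [ 0.2  0.  -0. ] units [ 0.0002  0.     -0.    ] rows 0.004523265084080567 twist deg [-0.03  0.03  0.05] units [-0.0006  0.0007  0.0011]
tangential -0.2
```

Emit:
{"fn": "drive_tool", "kwargs": {
  "jaw": [0,0,0],
  "linear": [
    [0,-0.0004,0],
    [0,-0.0004,0],
    [0,-0.0004,0]
  ],
  "twist": [
    [0,0,0],
    [0,0,0],
    [0,0,0]
  ]
}}

```text
t: 19.38
position: [668.3, -51.6, 261.0]
ee_rot: [[0.933, 0.359, -0.001], [0.359, -0.933, 0.0], [-0.0, -0.0, -1.0]]
contact_force: [1.2, -3.3, -1.1]
grip_width: 0.249
```

```bash
python3 -c "
from h import *
wob(11.16,18.133,1.05,.22)"
```

```text
t 19.383 a 12.3 w 0.77 s 130.87 pred contact 130.73 F_n 3.49 F [ 1.2 -3.3 -1.1]
ff units/row(+out) [np.float64(-0.00031), np.float64(-0.00028), np.float64(-0.00024), np.float64(-0.00021), np.float64(-0.00017), np.float64(-0.00014), np.float64(-0.00011), np.float64(-9e-05)]
t 19.383 p [668.3 -51.6 261. ] yaw 21.05 F [ 1.18 -3.28 -1.09] g 0.249
lin mm [ 0.2  0.  -0. ] units [ 0.0002  0.     -0.    ] rows 0.004505403754135335 twist deg [-0.02  0.03  0.05] units [-0.0005  0.0006  0.0011]
tangential -0.2
```

Emit:
{"fn": "drive_tool", "kwargs": {
  "jaw": [0,0,0],
  "linear": [
    [0,-0.0002,0],
    [0,-0.0002,0],
    [0,-0.0002,0]
  ],
  "twist": [
    [0,0,0],
    [0,0,0],
    [0,0,0]
  ]
}}

```text
t: 19.63
position: [668.1, -51.0, 261.0]
ee_rot: [[0.933, 0.359, -0.0], [0.359, -0.933, 0.0], [-0.0, -0.0, -1.0]]
contact_force: [1.3, -3.4, -1.0]
grip_width: 0.253
```

```bash
python3 -c "
from h import *
wob(11.16,18.133,1.05,.22)"
```

```text
t 19.633 a 12.49 w 0.72 s 130.28 pred contact 130.06 F_n 3.62 F [ 1.3 -3.4 -1. ]
ff units/row(+out) [np.float64(-0.00021), np.float64(-0.00017), np.float64(-0.00014), np.float64(-0.00011), np.float64(-9e-05), np.float64(-6e-05), np.float64(-4e-05), np.float64(-1e-05)]
t 19.633 p [668.1 -51.  261. ] yaw 21.05 F [ 1.31 -3.38 -0.98] g 0.253
lin mm [0.2 0.  0. ] units [0.0002 0.     0.    ] rows 0.003832891714079762 twist deg [-0.03  0.02  0.05] units [-0.0006  0.0005  0.0011]
tangential -0.2
```

Emit:
{"fn": "drive_tool", "kwargs": {
  "jaw": [0,0,0],
  "linear": [
    [0,0,0],
    [0,-0.0001,0],
    [0,-0.0001,0]
  ],
  "twist": [
    [0,0,0],
    [0,0,0],
    [0,0,0]
  ]
}}

```text
t: 19.88
position: [668.0, -50.7, 261.0]
ee_rot: [[0.933, 0.359, -0.001], [0.359, -0.933, 0.0], [-0.0, -0.001, -1.0]]
contact_force: [1.5, -3.8, -1.6]
grip_width: 0.246
```

```bash
python3 -c "
from h import *
wob(11.16,18.133,1.05,.22)"
```

```text
t 19.883 a 12.66 w 0.66 s 129.93 pred contact 129.65 F_n 4.07 F [ 1.5 -3.8 -1.6]
ff units/row(+out) [np.float64(-0.00011), np.float64(-9e-05), np.float64(-6e-05), np.float64(-4e-05), np.float64(-1e-05), np.float64(1e-05), np.float64(2e-05), np.float64(4e-05)]
t 19.883 p [668.  -50.7 261. ] yaw 21.06 F [ 1.51 -3.78 -1.62] g 0.246
lin mm [0.1 0.  0. ] units [0.0001 0.     0.    ] rows 0.0026047083493935855 twist deg [-0.03  0.02  0.06] units [-0.0008  0.0004  0.0014]
tangential -0.1
```

Emit:
{"fn": "drive_tool", "kwargs": {
  "jaw": [0,0],
  "linear": [
    [0,0.0003,0],
    [0,0.0002,0]
  ],
  "twist": [
    [0,0,0],
    [0,0,0]
  ]
}}

```text
t: 20.05
position: [668.1, -50.6, 261.0]
ee_rot: [[0.933, 0.36, -0.001], [0.36, -0.933, 0.001], [-0.0, -0.001, -1.0]]
contact_force: [1.2, -2.9, -1.3]
grip_width: 0.249
```

```bash
python3 -c "
from h import *
wob(11.16,18.133,1.05,.22)"
```

```text
t 20.05 a 12.77 w 0.63 s 129.9 pred contact 129.49 F_n 3.13 F [ 1.2 -2.9 -1.3]
ff units/row(+out) [np.float64(-6e-05), np.float64(-4e-05), np.float64(-1e-05), np.float64(1e-05), np.float64(2e-05), np.float64(4e-05), np.float64(6e-05), np.float64(7e-05)]
t 20.05 p [668.1 -50.6 261. ] yaw 21.09 F [ 1.25 -2.88 -1.32] g 0.249
lin mm [ 0.  0. -0.] units [ 0.  0. -0.] rows 0.0010555889541216017 twist deg [-0.07  0.02  0.09] units [-0.0015  0.0005  0.0019]
tangential -0.0
```

Emit:
{"fn": "drive_tool", "kwargs": {
  "jaw": [0,0],
  "linear": [
    [0,0.0002,0],
    [0,0.0002,0]
  ],
  "twist": [
    [0,0,0],
    [0,0,0]
  ]
}}

```text
t: 20.22
position: [668.2, -50.6, 261.0]
ee_rot: [[0.933, 0.36, -0.001], [0.36, -0.933, 0.001], [-0.0, -0.002, -1.0]]
contact_force: [0.0, -1.2, -0.9]
grip_width: 0.251
```

```bash
python3 -c "
from h import *
wob(11.16,18.133,1.05,.22)"
```

```text
t 20.217 a 12.87 w 0.59 s 129.93 pred contact 129.41 F_n 1.13 F [ 0.  -1.2 -0.9]
ff units/row(+out) [np.float64(-1e-05), np.float64(1e-05), np.float64(2e-05), np.float64(4e-05), np.float64(6e-05), np.float64(7e-05), np.float64(8e-05), np.float64(9e-05)]
t 20.217 p [668.2 -50.6 261. ] yaw 21.11 F [ 0.01 -1.2  -0.92] g 0.251
lin mm [-0. -0. -0.] units [-0.     -0.     -0.0001] rows 0.0013406103603658247 twist deg [-0.09  0.02  0.11] units [-0.002   0.0005  0.0023]
tangential 0.0
```

Emit:
{"fn": "drive_tool", "kwargs": {
  "jaw": [0,0],
  "linear": [
    [0,-0.0003,0],
    [0,-0.0001,0]
  ],
  "twist": [
    [0,0,0],
    [0,0,0]
  ]
}}

```text
t: 20.38
position: [668.2, -50.6, 261.0]
ee_rot: [[0.933, 0.36, -0.001], [0.36, -0.933, 0.001], [-0.0, -0.001, -1.0]]
contact_force: [0.8, -3.1, -1.9]
grip_width: 0.255
```

```bash
python3 -c "
from h import *
wob(11.16,18.133,1.05,.22)"
```

```text
t 20.383 a 12.97 w 0.55 s 129.97 pred contact 129.41 F_n 3.24 F [ 0.8 -3.1 -1.9]
ff units/row(+out) [np.float64(2e-05), np.float64(4e-05), np.float64(6e-05), np.float64(7e-05), np.float64(8e-05), np.float64(9e-05), np.float64(0.0001), np.float64(0.0001)]
t 20.383 p [668.2 -50.6 261. ] yaw 21.09 F [ 0.84 -3.15 -1.92] g 0.255
lin mm [-0. -0. -0.] units [-0.     -0.     -0.0001] rows 0.001311485194821306 twist deg [-0.06  0.02  0.09] units [-0.0014  0.0004  0.0019]
tangential 0.0
```

Emit:
{"fn": "drive_tool", "kwargs": {
  "jaw": [0,0],
  "linear": [
    [0,0.0001,0],
    [0,0.0001,0]
  ],
  "twist": [
    [0,0,0],
    [0,0,0]
  ]
}}

```text
t: 20.55
position: [668.2, -50.8, 261.0]
ee_rot: [[0.933, 0.36, -0.001], [0.36, -0.933, 0.001], [-0.0, -0.001, -1.0]]
contact_force: [1.2, -2.4, -1.6]
grip_width: 0.249
```

```bash
python3 -c "
from h import *
wob(11.16,18.133,1.05,.22)
knob()
wob(11.16,18.133,1.05,.22)
"
```

```text
t 20.55 a 13.06 w 0.52 s 130.15 pred contact 129.46 F_n 2.66 F [ 1.2 -2.4 -1.6]
ff units/row(+out) [np.float64(6e-05), np.float64(7e-05), np.float64(8e-05), np.float64(9e-05), np.float64(0.0001), np.float64(0.0001), np.float64(0.00011), np.float64(0.00011)]
t 20.55 p [668.2 -50.8 261. ] yaw 21.08 F [ 1.19 -2.4  -1.61] g 0.249
lin mm [-0. -0. -0.] units [-0.     -0.     -0.0001] rows 0.0011585688163448353 twist deg [-0.06  0.02  0.08] units [-0.0014  0.0004  0.0019]
tangential 0.0
top t 20.55 87 [494. -22. 150.] ang 0.63 spread [8. 6.]
side t 20.6 176 [504. -37. 141.] ang 0.739 spread [8. 7.]
t 20.65 a 13.11 w 0.5 s 130.33 pred contact 129.51 F_n 3.25 F [ 1.4 -2.9 -1.3]
ff units/row(+out) [np.float64(7e-05), np.float64(8e-05), np.float64(9e-05), np.float64(0.0001), np.float64(0.0001), np.float64(0.00011), np.float64(0.00011), np.float64(0.00011)]
t 20.65 p [668.3 -51.  261. ] yaw 21.07 F [ 1.42 -2.94 -1.26] g 0.249
lin mm [ 0. -0. -0.] units [ 0. -0. -0.] rows 0.0008836023854055592 twist deg [-0.05  0.01  0.07] units [-0.0011  0.0003  0.0016]
tangential -0.0
```

Emit:
{"fn": "drive_tool", "kwargs": {
  "jaw": [0,0],
  "linear": [
    [0,0.0003,0],
    [0,0.0003,0]
  ],
  "twist": [
    [0,0,0],
    [0,0,0]
  ]
}}

```text
t: 20.82
position: [668.4, -51.2, 261.0]
ee_rot: [[0.933, 0.36, -0.001], [0.36, -0.933, 0.001], [-0.0, -0.001, -1.0]]
contact_force: [1.1, -3.2, -1.3]
grip_width: 0.251
```

```bash
python3 -c "
from h import *
wob(13.25,20.6,.65,.2)"
```

```text
t 20.817 a 13.39 w 0.61 s 130.61 pred contact 130.13 F_n 3.38 F [ 1.1 -3.2 -1.3]
ff units/row(+out) [np.float64(0.0002), np.float64(0.00022), np.float64(0.00023), np.float64(0.00023), np.float64(0.00024), np.float64(0.00025), np.float64(0.00025), np.float64(0.00025)]
t 20.817 p [668.4 -51.2 261. ] yaw 21.09 F [ 1.14 -3.18 -1.32] g 0.251
lin mm [-0. -0. -0.] units [-0.0001 -0.     -0.    ] rows 0.0012073520044372712 twist deg [-0.07  0.01  0.09] units [-0.0015  0.0003  0.0019]
tangential 0.0
```

Emit:
{"fn": "drive_tool", "kwargs": {
  "jaw": [0,0],
  "linear": [
    [0,0.0004,0],
    [0,0.0003,0]
  ],
  "twist": [
    [0,0,0],
    [0,0,0]
  ]
}}

```text
t: 20.98
position: [668.6, -51.6, 260.9]
ee_rot: [[0.933, 0.36, -0.001], [0.36, -0.933, 0.001], [-0.0, -0.001, -1.0]]
contact_force: [1.2, -2.7, -1.1]
grip_width: 0.246
```

```bash
python3 -c "
from h import *
wob(13.25,20.6,.65,.2)"
```

```text
t 20.983 a 13.48 w 0.57 s 130.96 pred contact 130.46 F_n 2.91 F [ 1.2 -2.7 -1.1]
ff units/row(+out) [np.float64(0.00023), np.float64(0.00023), np.float64(0.00024), np.float64(0.00025), np.float64(0.00025), np.float64(0.00025), np.float64(0.00025), np.float64(0.00025)]
t 20.983 p [668.6 -51.6 260.9] yaw 21.1 F [ 1.2  -2.66 -1.14] g 0.246
lin mm [-0.1 -0.  -0.1] units [-0.0001 -0.     -0.0001] rows 0.00250898248086282 twist deg [-0.09  0.01  0.1 ] units [-0.0019  0.0003  0.0023]
tangential 0.1
```

Emit:
{"fn": "drive_tool", "kwargs": {
  "jaw": [0,0,0],
  "linear": [
    [0,0.0003,0],
    [0,0.0003,0],
    [0,0.0002,0]
  ],
  "twist": [
    [0,0,0],
    [0,0,0],
    [0,0,0]
  ]
}}

```text
t: 21.23
position: [668.8, -52.0, 260.9]
ee_rot: [[0.933, 0.36, -0.001], [0.36, -0.933, 0.002], [-0.0, -0.002, -1.0]]
contact_force: [0.6, -1.5, -0.6]
grip_width: 0.246
```

```bash
python3 -c "
from h import *
wob(13.25,20.6,.65,.2)"
```

```text
t 21.233 a 13.62 w 0.52 s 131.48 pred contact 131.02 F_n 1.57 F [ 0.6 -1.5 -0.6]
ff units/row(+out) [np.float64(0.00025), np.float64(0.00025), np.float64(0.00025), np.float64(0.00025), np.float64(0.00025), np.float64(0.00025), np.float64(0.00025), np.float64(0.00024)]
t 21.233 p [668.8 -52.  260.9] yaw 21.12 F [ 0.59 -1.45 -0.56] g 0.246
lin mm [-0.2 -0.  -0.1] units [-0.0002 -0.     -0.0001] rows 0.0042490697151239525 twist deg [-0.1   0.01  0.12] units [-0.0022  0.0003  0.0026]
tangential 0.2
```

Emit:
{"fn": "drive_tool", "kwargs": {
  "jaw": [0,0],
  "linear": [
    [0,0.0001,0],
    [0,0.0002,0]
  ],
  "twist": [
    [0,0,0],
    [0,0,0]
  ]
}}

```text
t: 21.4
position: [669.0, -52.4, 260.9]
ee_rot: [[0.933, 0.36, -0.001], [0.36, -0.933, 0.001], [-0.0, -0.002, -1.0]]
contact_force: [0.5, -2.2, -1.0]
grip_width: 0.253
```

```bash
python3 -c "
from h import *
wob(13.25,20.6,.65,.2)"
```

```text
t 21.4 a 13.71 w 0.49 s 131.9 pred contact 131.42 F_n 2.22 F [ 0.5 -2.2 -1. ]
ff units/row(+out) [np.float64(0.00025), np.float64(0.00025), np.float64(0.00025), np.float64(0.00025), np.float64(0.00025), np.float64(0.00024), np.float64(0.00024), np.float64(0.00023)]
t 21.4 p [669.  -52.4 260.9] yaw 21.11 F [ 0.49 -2.19 -1.  ] g 0.253
lin mm [-0.1 -0.  -0.1] units [-0.0002 -0.     -0.0001] rows 0.003916085070703142 twist deg [-0.09  0.01  0.11] units [-0.002   0.0002  0.0024]
tangential 0.1
```

Emit:
{"fn": "drive_tool", "kwargs": {
  "jaw": [0,0,0],
  "linear": [
    [0,0.0002,0],
    [0,0.0002,0],
    [0,0.0002,0]
  ],
  "twist": [
    [0,0,0],
    [0,0,0],
    [0,0,0]
  ]
}}

```text
t: 21.65
position: [669.2, -52.9, 260.9]
ee_rot: [[0.933, 0.36, -0.001], [0.36, -0.933, 0.001], [-0.0, -0.002, -1.0]]
contact_force: [0.4, -1.4, -0.8]
grip_width: 0.252
```

```bash
python3 -c "
from h import *
wob(13.25,20.6,.65,.2)"
```

```text
t 21.65 a 13.82 w 0.44 s 132.41 pred contact 132.03 F_n 1.5 F [ 0.4 -1.4 -0.8]
ff units/row(+out) [np.float64(0.00025), np.float64(0.00025), np.float64(0.00024), np.float64(0.00024), np.float64(0.00023), np.float64(0.00022), np.float64(0.00022), np.float64(0.00021)]
t 21.65 p [669.2 -52.9 260.9] yaw 21.11 F [ 0.43 -1.44 -0.81] g 0.252
lin mm [-0.2 -0.  -0.1] units [-0.0002 -0.     -0.0001] rows 0.003944741351425746 twist deg [-0.09  0.01  0.11] units [-0.002   0.0003  0.0024]
tangential 0.2
```

Emit:
{"fn": "drive_tool", "kwargs": {
  "jaw": [0,0,0],
  "linear": [
    [0,0,0],
    [0,0.0002,0],
    [0,0.0002,0]
  ],
  "twist": [
    [0,0,0],
    [0,0,0],
    [0,0,0]
  ]
}}

```text
t: 21.9
position: [669.3, -53.4, 261.0]
ee_rot: [[0.933, 0.36, -0.001], [0.36, -0.933, 0.001], [-0.0, -0.001, -1.0]]
contact_force: [0.3, -2.1, -1.0]
grip_width: 0.245
```

```bash
python3 -c "
from h import *
wob(13.25,20.6,.65,.2)"
```

```text
t 21.9 a 13.93 w 0.39 s 132.91 pred contact 132.62 F_n 2.07 F [ 0.3 -2.1 -1. ]
ff units/row(+out) [np.float64(0.00024), np.float64(0.00023), np.float64(0.00022), np.float64(0.00022), np.float64(0.00021), np.float64(0.0002), np.float64(0.00019), np.float64(0.00018)]
t 21.9 p [669.3 -53.4 261. ] yaw 21.1 F [ 0.32 -2.09 -1.02] g 0.245
lin mm [-0.2 -0.  -0. ] units [-0.0002 -0.     -0.    ] rows 0.003854913597398116 twist deg [-0.08  0.    0.1 ] units [-0.0018  0.0001  0.0022]
tangential 0.2
```

Emit:
{"fn": "drive_tool", "kwargs": {
  "jaw": [0,0,0],
  "linear": [
    [0,0.0001,0],
    [0,0.0001,0],
    [0,0.0001,0]
  ],
  "twist": [
    [0,0,0],
    [0,0,0],
    [0,0,0]
  ]
}}

```text
t: 22.15
position: [669.5, -53.8, 261.0]
ee_rot: [[0.933, 0.36, -0.0], [0.36, -0.933, 0.001], [-0.0, -0.001, -1.0]]
contact_force: [1.7, -2.4, -0.3]
grip_width: 0.248
```

```bash
python3 -c "
from h import *
wob(13.25,20.6,.65,.2)"
```

```text
t 22.15 a 14.02 w 0.34 s 133.35 pred contact 133.17 F_n 2.85 F [ 1.7 -2.4 -0.3]
ff units/row(+out) [np.float64(0.00022), np.float64(0.00021), np.float64(0.0002), np.float64(0.00019), np.float64(0.00018), np.float64(0.00017), np.float64(0.00016), np.float64(0.00015)]
t 22.15 p [669.5 -53.8 261. ] yaw 21.09 F [ 1.69 -2.41 -0.33] g 0.248
lin mm [-0.2 -0.  -0. ] units [-0.0002 -0.     -0.    ] rows 0.003692884674741928 twist deg [-0.07  0.    0.09] units [-0.0015  0.0001  0.002 ]
tangential 0.2
```

Emit:
{"fn": "drive_tool", "kwargs": {
  "jaw": [0,0,0,0],
  "linear": [
    [0,0.0001,0],
    [0,0.0001,0],
    [0,0.0001,0],
    [0,0.0001,0]
  ],
  "twist": [
    [0,0,0],
    [0,0,0],
    [0,0,0],
    [0,0,0]
  ]
}}

```text
t: 22.48
position: [669.6, -54.2, 261.0]
ee_rot: [[0.933, 0.36, -0.0], [0.36, -0.933, 0.001], [-0.0, -0.001, -1.0]]
contact_force: [2.2, -2.4, -0.8]
grip_width: 0.25
```

```bash
python3 -c "
from h import *
wob(13.25,20.6,.65,.2)"
```

```text
t 22.483 a 14.12 w 0.27 s 133.85 pred contact 133.82 F_n 3.01 F [ 2.2 -2.4 -0.8]
ff units/row(+out) [np.float64(0.00018), np.float64(0.00017), np.float64(0.00016), np.float64(0.00015), np.float64(0.00014), np.float64(0.00013), np.float64(0.00012), np.float64(0.0001)]
t 22.483 p [669.6 -54.2 261. ] yaw 21.08 F [ 2.23 -2.38 -0.79] g 0.25
lin mm [-0.1 -0.  -0. ] units [-0.0001 -0.     -0.    ] rows 0.00281825813882229 twist deg [-0.06  0.    0.08] units [-0.0013  0.0001  0.0018]
tangential 0.1
```

Emit:
{"fn": "drive_tool", "kwargs": {
  "jaw": [0,0,0,0],
  "linear": [
    [0,0.0001,0],
    [0,0.0001,0],
    [0,0.0001,0],
    [0,0,0]
  ],
  "twist": [
    [0,0,0],
    [0,0,0],
    [0,0,0],
    [0,0,0]
  ]
}}

```text
t: 22.82
position: [669.8, -54.5, 261.0]
ee_rot: [[0.933, 0.36, -0.0], [0.36, -0.933, 0.001], [0.0, -0.001, -1.0]]
contact_force: [1.0, -2.5, -1.5]
grip_width: 0.246
```

```bash
python3 -c "
from h import *
wob(13.25,20.6,.65,.2)"
```

```text
t 22.817 a 14.2 w 0.21 s 134.12 pred contact 134.35 F_n 2.71 F [ 1.  -2.5 -1.5]
ff units/row(+out) [np.float64(0.00014), np.float64(0.00013), np.float64(0.00012), np.float64(0.0001), np.float64(9e-05), np.float64(8e-05), np.float64(7e-05), np.float64(6e-05)]
t 22.817 p [669.8 -54.5 261. ] yaw 21.08 F [ 0.98 -2.53 -1.5 ] g 0.246
lin mm [-0.2 -0.   0. ] units [-0.0002 -0.      0.    ] rows 0.0037596738328900784 twist deg [-0.06 -0.    0.08] units [-0.0013 -0.      0.0018]
tangential 0.2
```

Emit:
{"fn": "drive_tool", "kwargs": {
  "jaw": [0,0,0,0,0],
  "linear": [
    [0,0,0],
    [0,0,0],
    [0,0,0],
    [0,0,0],
    [0,0,0]
  ],
  "twist": [
    [0,0,0],
    [0,0,0],
    [0,0,0],
    [0,0,0],
    [0,0,0]
  ]
}}

```text
t: 23.23
position: [669.8, -54.6, 261.0]
ee_rot: [[0.933, 0.36, -0.0], [0.36, -0.933, 0.001], [-0.0, -0.001, -1.0]]
contact_force: [2.1, -3.0, -0.6]
grip_width: 0.251
```

```bash
python3 -c "
from h import *
wob(13.25,20.6,.65,.2)
knob();knob()"
```

```text
t 23.233 a 14.27 w 0.12 s 134.24 pred contact 134.81 F_n 3.53 F [ 2.1 -3.  -0.6]
ff units/row(+out) [np.float64(8e-05), np.float64(7e-05), np.float64(6e-05), np.float64(5e-05), np.float64(3e-05), np.float64(2e-05), np.float64(1e-05), np.float64(-0.0)]
t 23.233 p [669.8 -54.6 261. ] yaw 21.08 F [ 2.06 -3.   -0.64] g 0.251
lin mm [-0.1 -0.  -0. ] units [-0.0001 -0.     -0.    ] rows 0.002863945876062572 twist deg [-0.05  0.    0.08] units [-0.0011  0.      0.0017]
tangential 0.1
top 0
side t 23.283 189 [623. -96. 143.] ang 1.574 spread [8. 7.]
top 0
side t 23.383 190 [623. -95. 142.] ang 1.576 spread [8. 7.]
```

Emit:
{"fn": "drive_tool", "kwargs": {
  "jaw": [0,0,0,0,0,0,0],
  "linear": [
    [0,0,0],
    [0,0,0],
    [0,0,0],
    [0,0,0],
    [0,0,0],
    [0,0,0],
    [0,0,0]
  ],
  "twist": [
    [0,0,0],
    [0,0,0],
    [0,0,0],
    [0,0,0],
    [0,0,0],
    [0,0,0],
    [0,0,0]
  ]
}}

```text
t: 24.02
position: [669.6, -54.6, 261.0]
ee_rot: [[0.933, 0.36, -0.001], [0.36, -0.933, 0.001], [-0.0, -0.001, -1.0]]
contact_force: [0.2, -3.2, -1.4]
grip_width: 0.244
```

```bash
python3 -c "
from h import *
wob(13.25,20.6,.65,.2)
knob();knob()
wob(13.25,20.6,.65,.2)
rel(695,-115,300,21)"
```

```text
t 24.017 a 14.3 w -0.03 s 134.21 pred contact 135.05 F_n 3.04 F [ 0.2 -3.2 -1.4]
ff units/row(+out) [np.float64(-3e-05), np.float64(-4e-05), np.float64(-5e-05), np.float64(-7e-05), np.float64(-8e-05), np.float64(-9e-05), np.float64(-0.0001), np.float64(-0.00011)]
t 24.017 p [669.6 -54.6 261. ] yaw 21.07 F [ 0.21 -3.17 -1.37] g 0.244
lin mm [ 0.  0. -0.] units [ 0.0001  0.     -0.    ] rows 0.0010587226145855723 twist deg [-0.05  0.02  0.07] units [-0.0012  0.0005  0.0016]
tangential -0.0
top 0
side t 24.067 199 [623. -96. 140.] ang 1.573 spread [8. 7.]
top 0
side t 24.167 194 [623. -96. 141.] ang 1.574 spread [8. 7.]
t 24.217 a 14.29 w -0.07 s 134.25 pred contact 134.98 F_n 3.2 F [ 1.5 -2.8 -1.3]
ff units/row(+out) [np.float64(-6e-05), np.float64(-7e-05), np.float64(-8e-05), np.float64(-9e-05), np.float64(-0.0001), np.float64(-0.00012), np.float64(-0.00013), np.float64(-0.00014)]
t 24.217 p [669.6 -54.7 261. ] yaw 21.07 F [ 1.53 -2.85 -1.31] g 0.245
lin mm [0.1 0.  0. ] units [0.0001 0.     0.    ] rows 0.0018773939122328732 twist deg [-0.05  0.02  0.07] units [-0.0011  0.0005  0.0016]
tangential -0.1
t 24.217 p [669.6 -54.7 261. ] yaw 21.07 F [ 1.53 -2.85 -1.31] g 0.245
lin mm [  2.   65.4 -39. ] units [ 0.0025  0.0817 -0.0488] rows 1.826672875550565 twist deg [-0.05  0.02  0.07] units [-0.0011  0.0005  0.0016]
```

Wheel at rest (1.573→1.574 rad over 0.1 s) with the felt on at about 3 N. Retreating up and out, then back to the stand.

Emit:
{"fn": "drive_tool", "kwargs": {
  "jaw": [0,0,0,0,0],
  "linear": [
    [0,0.008,0],
    [0,0.03,-0.01],
    [0,0.03,-0.015],
    [0,0.01,-0.005],
    [0,0,0]
  ],
  "twist": [
    [0,0,0],
    [0,0,0],
    [0,0,0],
    [0,0,0],
    [0,0,0]
  ]
}}

```text
t: 24.63
position: [692.3, -109.3, 284.4]
ee_rot: [[0.93, 0.367, -0.004], [0.367, -0.93, 0.007], [-0.001, -0.008, -1.0]]
contact_force: [-0.2, -0.8, -0.9]
grip_width: 0.25
```

```bash
python3 -c "
from h import *
rel(486.7,-312.4,260,21)
knob();knob()"
```

```text
t 24.633 p [ 692.3 -109.3  284.4] yaw 21.55 F [-0.17 -0.83 -0.86] g 0.25
lin mm [-265.8  113.6   23.9] units [-0.3322  0.142   0.0298] rows 6.954405800080548 twist deg [-0.48  0.08  0.55] units [-0.0106  0.0018  0.0122]
top t 24.633 82 [615. -81. 149.] ang 1.525 spread [8. 6.]
side t 24.683 200 [623. -95. 141.] ang 1.575 spread [8. 7.]
top t 24.733 72 [615. -81. 147.] ang 1.523 spread [8. 5.]
side t 24.783 194 [623. -95. 141.] ang 1.572 spread [8. 7.]
```

Wheel still at rest. Moving over to the stand in slower rows to limit sag.

Emit:
{"fn": "drive_tool", "kwargs": {
  "jaw": [0,0,0,0,0,0,0,0,0,0,0,0],
  "linear": [
    [-0.02,0.011,0],
    [-0.033,0.0142,0],
    [-0.033,0.0142,0],
    [-0.033,0.0142,0],
    [-0.033,0.0142,0],
    [-0.033,0.0142,0],
    [-0.033,0.0142,0],
    [-0.033,0.0142,0],
    [-0.033,0.0142,0],
    [-0.02,0.008,0],
    [-0.01,0.004,0],
    [0,0,0]
  ],
  "twist": [
    [-0.01,0.002,0.012],
    [0,0,0],
    [0,0,0],
    [0,0,0],
    [0,0,0],
    [0,0,0],
    [0,0,0],
    [0,0,0],
    [0,0,0],
    [0,0,0],
    [0,0,0],
    [0,0,0]
  ]
}}

```text
t: 25.83
position: [488.2, -286.4, 276.2]
ee_rot: [[0.922, 0.386, -0.009], [0.386, -0.922, 0.011], [-0.004, -0.014, -1.0]]
contact_force: [-0.0, 0.5, -0.5]
grip_width: 0.248
```

```bash
python3 -c "
from h import *
rel(486,-313,220,21)"
```

```text
t 25.833 p [ 488.2 -286.4  276.2] yaw 22.73 F [-0.01  0.54 -0.53] g 0.248
lin mm [-12.1  24.5  55.9] units [-0.0151  0.0306  0.0698] rows 1.4916982316461038 twist deg [-0.81  0.26  1.73] units [-0.0181  0.0058  0.0385]
```

Emit:
{"fn": "drive_tool", "kwargs": {
  "jaw": [0,0,0,0,0,0],
  "linear": [
    [-0.008,0.015,0.025],
    [-0.007,0.012,0.03],
    [0,0.003,0.025],
    [0,0,0.01],
    [0,0,0],
    [0,0,0]
  ],
  "twist": [
    [-0.018,0.006,0.038],
    [0,0,0],
    [0,0,0],
    [0,0,0],
    [0,0,0],
    [0,0,0]
  ]
}}

```text
t: 26.33
position: [492.7, -303.1, 203.1]
ee_rot: [[0.929, 0.37, 0.006], [0.37, -0.929, 0.002], [0.007, 0.0, -1.0]]
contact_force: [-0.1, -0.2, -1.0]
grip_width: 0.246
```

```bash
python3 -c "
from h import *
rel(486,-313,150,21)
d=optics.read_camera('side');cv2.imwrite('pics/s6.png',cv2.resize(d['img'][220:370,180:340,::-1],None,fx=4,fy=4))"
```

```text
t 26.333 p [ 492.7 -303.1  203.1] yaw 21.7 F [-0.12 -0.21 -0.99] g 0.246
lin mm [-10.2   6.7  53. ] units [-0.0127  0.0084  0.0662] rows 1.3042756303137737 twist deg [ 0.01 -0.37  0.7 ] units [ 0.0001 -0.0083  0.0156]
```

View pics/s6.png

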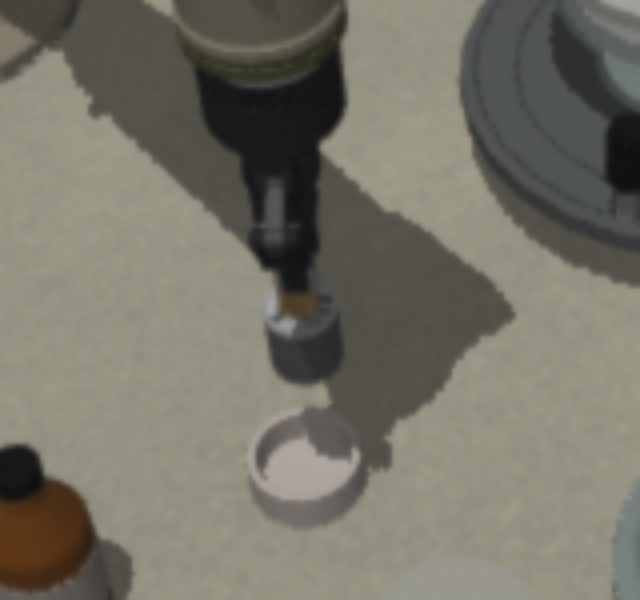

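The dauber hangs straight at (305,340) above the empty cup (305,465). Correcting xy and lowering.

Emit:
{"fn": "drive_tool", "kwargs": {
  "jaw": [0,0,0,0],
  "linear": [
    [-0.0105,0.0075,0.015],
    [0,0,0.025],
    [0,0,0.015],
    [0,0,0]
  ],
  "twist": [
    [0,-0.008,0.015],
    [0,0,0],
    [0,0,0],
    [0,0,0]
  ]
}}

```text
t: 26.72
position: [490.2, -312.2, 161.2]
ee_rot: [[0.933, 0.36, 0.007], [0.36, -0.933, -0.005], [0.005, 0.007, -1.0]]
contact_force: [-0.9, 0.7, -0.8]
grip_width: 0.251
```

```bash
python3 -c "
from h import *
rel(486,-313,130,21)"
```

```text
t 26.717 p [ 490.2 -312.2  161.2] yaw 21.13 F [-0.91  0.69 -0.75] g 0.251
lin mm [-4.3 -1.  31.1] units [-0.0054 -0.0012  0.0389] rows 0.7541534242400487 twist deg [ 0.39 -0.27  0.13] units [ 0.0086 -0.0059  0.0029]
```

Emit:
{"fn": "drive_tool", "kwargs": {
  "jaw": [0,0,0,0,0],
  "linear": [
    [-0.0054,-0.001,0.012],
    [0,0,0.012],
    [0,0,0.006],
    [0,0,0],
    [0,0,0]
  ],
  "twist": [
    [0.008,-0.006,0.003],
    [0,0,0],
    [0,0,0],
    [0,0,0],
    [0,0,0]
  ]
}}

```text
t: 27.13
position: [485.5, -314.1, 135.9]
ee_rot: [[0.934, 0.357, 0.0], [0.357, -0.934, -0.001], [-0.0, 0.001, -1.0]]
contact_force: [0.5, -0.9, -0.6]
grip_width: 0.247
```

```bash
python3 -c "
from h import *
rel(486,-313,94,21)"
```

```text
t 27.133 p [ 485.5 -314.1  135.9] yaw 20.91 F [ 0.48 -0.9  -0.61] g 0.247
lin mm [ 0.8 -0.9 41.9] units [ 0.0011 -0.0011  0.0523] rows 1.0044953756959238 twist deg [ 0.04  0.02 -0.09] units [ 0.001   0.0003 -0.002 ]
```

Emit:
{"fn": "drive_tool", "kwargs": {
  "jaw": [0,0,0,0,0,0],
  "linear": [
    [0.0008,-0.001,0.01],
    [0,0,0.012],
    [0,0,0.012],
    [0,0,0.006],
    [0,0,0],
    [0,0,0]
  ],
  "twist": [
    [0,0,-0.002],
    [0,0,0],
    [0,0,0],
    [0,0,0],
    [0,0,0],
    [0,0,0]
  ]
}}

```text
t: 27.63
position: [486.4, -313.0, 101.1]
ee_rot: [[0.933, 0.359, 0.001], [0.359, -0.933, -0.001], [0.001, 0.002, -1.0]]
contact_force: [0.0, 0.3, -1.0]
grip_width: 0.252
```

```bash
python3 -c "
from h import *
rel(486,-313,94,21)"
```

```text
t 27.633 p [ 486.4 -313.   101.1] yaw 21.04 F [ 0.02  0.31 -1.02] g 0.252
lin mm [-0.4 -0.1  7.1] units [-0.0005 -0.0002  0.0088] rows 0.16971934724950358 twist deg [ 0.09 -0.03  0.04] units [ 0.0021 -0.0007  0.0008]
```

Emit:
{"fn": "drive_tool", "kwargs": {
  "jaw": [0,0,0,0],
  "linear": [
    [0,0,0.004],
    [0,0,0.003],
    [0,0,0.001],
    [0,0,0]
  ],
  "twist": [
    [0,0,0],
    [0,0,0],
    [0,0,0],
    [0,0,0]
  ]
}}

```text
t: 27.97
position: [486.8, -313.1, 94.5]
ee_rot: [[0.933, 0.359, 0.002], [0.359, -0.933, -0.002], [0.001, 0.002, -1.0]]
contact_force: [0.1, 0.5, -0.8]
grip_width: 0.248
```

```bash
python3 -c "
from h import *
rel(486,-313,94,21)"
```

```text
t 27.967 p [ 486.8 -313.1   94.5] yaw 21.04 F [ 0.09  0.46 -0.83] g 0.248
lin mm [-0.7 -0.4  0.5] units [-0.0009 -0.0005  0.0006] rows 0.022256695831622 twist deg [ 0.13 -0.06  0.04] units [ 0.0028 -0.0013  0.0008]
```

Emit:
{"fn": "drive_tool", "kwargs": {
  "jaw": [0,0,0],
  "linear": [
    [0,0,0.001],
    [0,0,0.001],
    [0,0,0]
  ],
  "twist": [
    [0,0,0],
    [0,0,0],
    [0,0,0]
  ]
}}

```text
t: 28.22
position: [487.4, -313.5, 93.8]
ee_rot: [[0.933, 0.359, 0.003], [0.359, -0.933, -0.003], [0.002, 0.004, -1.0]]
contact_force: [0.9, 0.4, -1.6]
grip_width: 0.249
```

```bash
python3 -c "
from h import *
rel(486,-313,94,21)"
```

```text
t 28.217 p [ 487.4 -313.5   93.8] yaw 21.03 F [ 0.9   0.36 -1.59] g 0.249
lin mm [-1.1 -1.  -0.2] units [-0.0014 -0.0012 -0.0002] rows 0.03597374457670566 twist deg [ 0.21 -0.12  0.03] units [ 0.0047 -0.0026  0.0006]
```

Back at grasp height (93.8). Release.

Emit:
{"fn": "drive_tool", "kwargs": {
  "jaw": [0.35,0.6,1,1,1,1,1,1],
  "linear": [
    [0,0,0],
    [0,0,0],
    [0,0,0],
    [0,0,0],
    [0,0,0],
    [0,0,0],
    [0,0,0],
    [0,0,0]
  ],
  "twist": [
    [0,0,0],
    [0,0,0],
    [0,0,0],
    [0,0,0],
    [0,0,0],
    [0,0,0],
    [0,0,0],
    [0,0,0]
  ]
}}

```text
t: 28.88
position: [488.0, -313.9, 94.7]
ee_rot: [[0.933, 0.359, 0.005], [0.359, -0.933, -0.004], [0.003, 0.005, -1.0]]
contact_force: [-0.2, -0.6, 0.1]
grip_width: 0.998
```

```bash
python3 -c "
from h import *
rel(486,-312.5,94,21)"
```

```text
t 28.883 p [ 488.  -313.9   94.7] yaw 21.03 F [-0.2  -0.59  0.09] g 0.998
lin mm [-1.4 -2.   0.7] units [-0.0017 -0.0026  0.0008] rows 0.06139595041750019 twist deg [ 0.31 -0.18  0.03] units [ 0.0068 -0.0041  0.0006]
```

Emit:
{"fn": "drive_tool", "kwargs": {
  "jaw": [1,1,1,1,1,1,1,1,1,1],
  "linear": [
    [-0.001,-0.001,-0.01],
    [0,0,-0.02],
    [0,0,-0.03],
    [0,0,-0.03],
    [0,0,-0.03],
    [0,0,-0.03],
    [0,0,-0.02],
    [0,0,0],
    [0,0,0],
    [0,0,0]
  ],
  "twist": [
    [0,0,0],
    [0,0,0],
    [0,0,0],
    [0,0,0],
    [0,0,0],
    [0,0,0],
    [0,0,0],
    [0,0,0],
    [0,0,0],
    [0,0,0]
  ]
}}

```text
t: 29.72
position: [484.9, -311.6, 240.5]
ee_rot: [[0.933, 0.36, 0.004], [0.36, -0.933, -0.003], [0.003, 0.005, -1.0]]
contact_force: [-0.2, -0.2, -0.8]
grip_width: 1.001
```

```bash
python3 -c "
from h import *
d=optics.read_camera('side');t=optics.read_camera('top');cv2.imwrite('pics/s7.png',d['img'][:,:,::-1])
rel(486,-312.5,94,21)
knob();knob()
hsv=None
sub=d['img'][295:330,235:275].astype(int); m=(sub[:,:,0]-sub[:,:,2])>45; v,u=np.nonzero(m)
b=d['img'][295:330,235:275,0]; k=m&(b>np.percentile(b[m],45)); v,u=np.nonzero(k); print('handle top',u.mean()+235,v.mean()+295,ray(d,u.mean()+235,v.mean()+295,131).round(1))
cv2.imwrite('pics/s7z.png',cv2.resize(d['img'][280:370,200:320,::-1],None,fx=5,fy=5))
"
```

```text
t 29.817 p [ 484.4 -311.5  239.4] yaw 21.08 F [ 0.01 -0.46 -0.91] g 0.998
lin mm [  0.8   1.1 145.4] units [0.001  0.0014 0.1818] rows 3.488160788322307 twist deg [ 0.17 -0.11  0.08] units [ 0.0037 -0.0024  0.0017]
top t 29.817 109 [616. -84. 148.] ang 1.531 spread [8. 7.]
side t 29.867 198 [623. -95. 141.] ang 1.572 spread [8. 7.]
top t 29.917 111 [615. -84. 149.] ang 1.526 spread [8. 7.]
side t 29.967 196 [623. -95. 141.] ang 1.573 spread [8. 7.]
handle top 250.0 308.40909090909093 [ 481.4 -315.2  131. ]
```

View pics/s7.png

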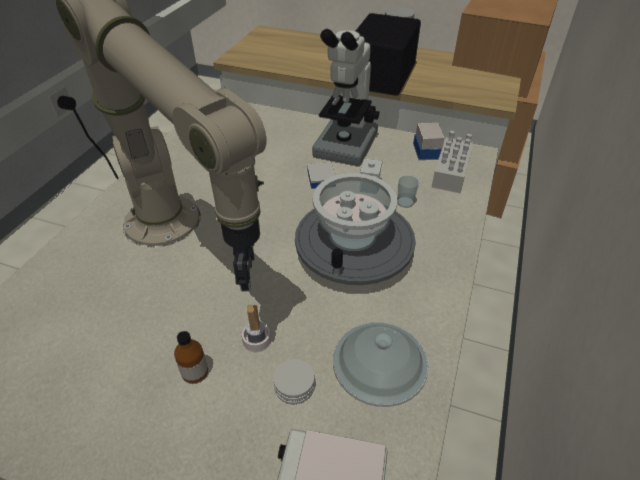

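View pics/s7z.png

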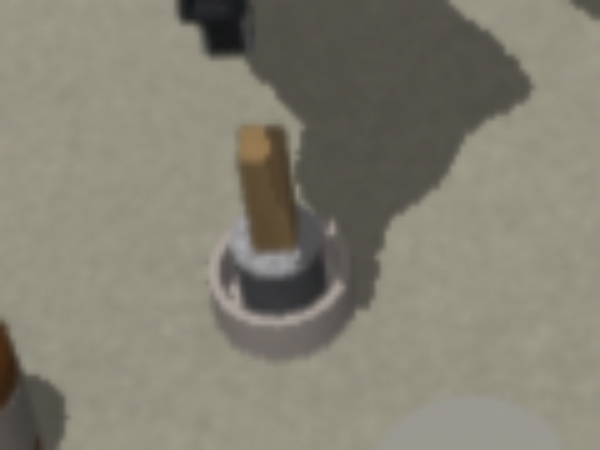

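The dauber stands upright in its cup: handle top at (252,308), the same pixel as at the start, with the felt down inside the rim. Wheel at rest, knob at (337,258), bystanders where they were. Handing in.

```bash
python3 -c "
from h import *
print(ticket.close_job())"
```

```text
the job is handed in; nothing more can be done
None
```

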